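# Make up a grinding-disc pack and scrap the rejects

## Robot

A 7-joint arm with a two-finger parallel gripper is mounted at the origin on the work surface. World frame = base frame: x ahead of the robot, y to its left, z up, the work surface at z = 0. Lengths are in m, angles in rad, forces in N, time in s.
With the tool pointing down it reaches from about 0.425 to 0.925 m from the base axis. Payload 6.8 kg.
Tool frame: the origin (TCP) lies on the mounting face of the last link; the fingertips stand 173 mm ahead of it and the grasp point (between the pads) lies 155 mm ahead of it; z points along the fingers, y is the line along which they close (so a half turn about z gives the same grasp; the last joint's range is limited). The gripper opens to 85 mm and grips with 20 to 120 N. Pads are 22 mm wide; open, the fingers measure 114 mm over their backs; the gripper's body (76 mm by 85 mm) begins 54 mm behind the grasp point. The pads swing forward as they close: fully open they stand 13 mm farther back than shut.
Start: joints at [-1.441, 0.477, 0.022, 1.555, -0.011, 1.109, -0.083], TCP at [0.159, 0.656, 0.405] pointing down, gripper open.
Joint ranges: [-2.96, 2.96], [-0.34, 2.1], [-1.41, 1.46], [0.24, 2.44], [-1.37, 4.51], [0.17, 1.92], [-2.96, 2.96]. Speed limits (rad/s): [2.39, 2.39, 3.14, 3.14, 3.14, 3.14, 3.14].

## Interface

Orientations are given as a unit quaternion [w, x, y, z].
In Python, from station import bot gives the robot as it stands. The module is installed in compiled form; this text tells all that it offers.
- The arm moves only by the shell command python3 -m pendant 'ROWS' [FORCE]. ROWS is JSON, a list of rows, each a list of 5 numbers: the finger opening in m, from 0 to 0.0854, then the shift along the tool's x, y, z in m, then the turn about the tool's z in degrees. In form: [[jaw, x, y, z, yaw], ...]. A call has 1 to 12 rows; each row shifts and turns the commanded pose from where the row before left it, along the tool's axes as they then stand; what a row does not reach is not made up. A row lasts 1/12 s, in which the tool goes at most 41.7 mm and 7.16 degrees, less where a joint would pass 70% of its speed; a pose out of reach is approached as far as the arm can. A call with a gripper value outside its range is refused whole. The fingers move at their own pace and stop on an object; FORCE is the grip in N (left out, the last holds). Time passes only in rows, so rows that do not move let the fingers close. It gives the time, the measured TCP pose, the force, the opening and the grip force at its end, in the units of the state.
- bot.get_obs(): the state, without advancing time (a new reading comes with each control period).
- bot.read_camera(name): name is "side" or "top"; returns (picture, depth): 480x640x3 uint8, blue, green, red; 480x640 float32, m along the optical axis (not along the pixel's ray), 0 where there is no reading.
- bot.camera_model(name): a dict with "intrinsics" (3x3 intrinsics, pixels), "dist_coeffs" ([k1, k2, p1, p2, k3] as OpenCV has them; the pictures are not rectified), "R" (3x3) and "t" (3): a world point X has camera coordinates R X + t. Camera axes: x right, y down, z forward; pixel columns grow to the right and rows downward; lengths in m; the calibration is good to about 2 mm. A picture is of the moment at which its call begins. camera_model takes no time and is no camera call.
- bot.hand_in(): hands the job in; it is judged then, once.
Trained networks look in the newest picture that a camera, given by its name, has taken for a name from the list of things; names that differ only in an ending like _2 or _b are one class to them, and where a whole thing is asked for, a point or a joint stands for the part that bears it (a point fixed in the world has none). Each returns a list of dicts, best first, with "score" (0 to 1); they miss things now and then, are a little off and sometimes report something else, mostly with a low value. They report only what shows in the picture. A call takes as long as a camera call. They do not tell look-alikes from the thing itself.
- bot.boxes_of(name, camera): "at" ([column, row] in pixels, amid what is visible of it).
- bot.trace(name, camera): "mask" (480x640 bool, what is visible of it) and "at" ([column, row] in pixels, amid what is visible of it).
- bot.pinpoint(name, camera): "at" ([column, row] in pixels: a listed point, or the origin of a listed thing).
The state is a dict: "t": time; "q": joint angles; "joint_vel": joint speeds; "joint_torque": joint torques, N m; "eef_pos": TCP position; "tool_rot": TCP orientation; "contact_force": force on the tool from outside, world axes, zero at the start; "torque": the same for the moment, N m; "gripper_width": opening from 0.0 (shut) to 1.0 (fully open); "grasp_force": force on a finger pad.
Only numpy, scipy, OpenCV 4.12 (cv2) and the standard library are available. Lean on these libraries where they do the work, as an engineer would, in place of code of your own. Each camera call takes 0.05 s, during which the arm holds its last target. There are 200 camera calls.

## Task

Make up one pack of grinding discs on the round plate of the sleeving stand: the blue base plate first, then every sound disc, and the yellow cap plate last, all flat and centred on the plate so that the sleeve will go over. Post every disc marked with a red cross into the scrap box: push its sprung flap down, hold it open while you let the disc fall inside, and leave the flap shut. Leave the other things on the bench where they are.

Things in the scene. Friction and masses are not known exactly. Their poses are not given: they have to be found in the camera images.
- good1: sound mini grinding disc: dark grey, 50 mm across, 8 mm thick, a green paper label 34 mm across and a small steel bore bush on both faces (nothing to pass through), about 36 g; origin at the disc's centre, z along its axis. Lies flat on the bench mat among the others. Three to five such discs are there; absent ones have no pose
- good2: sound mini grinding disc: dark grey, 50 mm across, 8 mm thick, a green paper label 34 mm across and a small steel bore bush on both faces (nothing to pass through), about 36 g; origin at the disc's centre, z along its axis. Lies flat on the bench mat among the others. Three to five such discs are there; absent ones have no pose
- good3: sound mini grinding disc: dark grey, 50 mm across, 8 mm thick, a green paper label 34 mm across and a small steel bore bush on both faces (nothing to pass through), about 36 g; origin at the disc's centre, z along its axis. Lies flat on the bench mat among the others. Three to five such discs are there; absent ones have no pose
- good4: sound mini grinding disc: dark grey, 50 mm across, 8 mm thick, a green paper label 34 mm across and a small steel bore bush on both faces (nothing to pass through), about 36 g; origin at the disc's centre, z along its axis. Lies flat on the bench mat among the others. Three to five such discs are there; absent ones have no pose
- good5: sound mini grinding disc: dark grey, 50 mm across, 8 mm thick, a green paper label 34 mm across and a small steel bore bush on both faces (nothing to pass through), about 36 g; origin at the disc's centre, z along its axis. Lies flat on the bench mat among the others. Three to five such discs are there; absent ones have no pose
- reject1: reject disc: same size and weight as a sound disc (50 mm across, 8 mm thick) but with a broad red painted cross over both faces and a pale broken edge; origin at the disc's centre, z along its axis. Two or three are there; absent ones have no pose
- reject2: reject disc: same size and weight as a sound disc (50 mm across, 8 mm thick) but with a broad red painted cross over both faces and a pale broken edge; origin at the disc's centre, z along its axis. Two or three are there; absent ones have no pose
- reject3: reject disc: same size and weight as a sound disc (50 mm across, 8 mm thick) but with a broad red painted cross over both faces and a pale broken edge; origin at the disc's centre, z along its axis. Two or three are there; absent ones have no pose
- base_plate: blue plastic base plate of the pack: plain disc 50 mm across, 8 mm thick, 25 g; origin at its centre, z along its axis
- cap_plate: yellow plastic cap plate of the pack with an orange ring on its faces: disc 50 mm across, 8 mm thick, 25 g; origin at its centre, z along its axis
- stand: sleeving stand, fixed: square dark steel foot 120 x 120 x 14 mm, blue column 36 mm thick, and on it the round bright steel plate; origin at the centre of the foot's underside. Stands to the robot's left or right, on the other side from the scrap box
- stand_plate (a point): centre of the top face of the stand's round steel plate, 64 mm across, 50 mm above the bench; z up
- scrap_box: scrap box, fixed: closed grey sheet-steel box 160 mm (x) by 200 mm (y) by 150 mm high, walls 3 mm, empty inside, with a white service door on its -x face (not used). Origin at the centre of its underside, z up. The only way in is the opening in its top, x from -40 to +40 mm and y from -75 to +75 mm, closed by the red flap
- flap (a joint): red push flap closing the box top, flush, 78 mm (x) by 146 mm (y), 3 mm thick, steel rubbing plate on it. 0 = shut and level, to 1.25 rad = pushed down inside. Hinged on its +x edge along the box's y; the -x edge swings down. A spring shuts it by itself: 0.06 N m shut, 0.1 N m wide open (2 to 3 N at the fingers, 35 to 45 mm from the hinge); it bears a disc's weight unopened
- flap_hinge (a point): middle of the flap's hinge line, at the level of the box top, 150 mm above the bench; x, y, z as the box's. Fingers pushed some 55 mm down, centred about 45 mm from the hinge, hold the flap so steep (about 1 rad) that a disc let go slides off its free edge
- flap_edge (a point): middle of the flap's free edge, on its upper face, 79 mm from the hinge; moves with the flap
- loupe: bystander, not part of the job: black eyepiece magnifier, 34 mm across, 34 mm high, upright among the discs; origin at the centre of its underside
- driver_a: bystander, not part of the job: precision screwdriver with black and green handle lying on the bench, 157 mm long, 13 mm thick; origin under the middle of the handle, x towards the tip
- driver_b: bystander, not part of the job: second precision screwdriver, like the first
- marker: bystander, not part of the job: red marker pen with white cap, 140 mm long, 14 mm thick, lying; origin under its middle, x along it
- caliper: bystander, not part of the job: steel calliper with black display, 170 mm long, lying flat; origin near its slide, x along the beam
- tape: bystander, not part of the job: roll of amber packing tape lying flat, 84 mm across, 24 mm high; origin at the centre of its underside
- mug: bystander, not part of the job: white mug, 80 mm across, 90 mm high, handle to its +y; origin at the centre of its underside
Things that resemble listed ones, but are neither listed nor needed, are in the scene too. Leave any turquoise look-alike of the good1 alone.

How it is judged:
By the outcome, as a careful person would: the job done as asked, in the order asked, and still so for the second after the job is handed in, with the robot touching nothing.
Of good1, good2, good3, good4, good5 only 3 to 5 are there at a start; the rules pass over those that are not, and their reading is None.
Of reject1, reject2, reject3 only 2 to 3 are there at a start; the rules pass over those that are not, and their reading is None.
At some moment in a run one of reject1, reject2, reject3, cap_plate may be knocked a few centimetres aside while the robot is not near it.
Once in a run the grip may slacken for a moment while it holds something.
It also fails if it takes over 210 s, if anything falls off the work surface, if the arm or the gripper's body presses on something with over 40 N, if the wrist force passes 120 N, or if a joint passes its speed limit or range.

## Working session

There is one attempt and no reset: what is moved stays moved. The work goes in short steps, Python scripts to look and compute and a shell command to move; the robot and the scene stay as the last step left them, time stands still between calls to the robot, and variables do not carry over. Pictures are saved under pics/ and viewed, at most 15 in all, crops included, and the job is handed in when it is done.

```bash
ls; mkdir -p pics; python3 - <<'E'
from station import bot
import cv2
for n in("top","side"):
    p,d=bot.read_camera(n); cv2.imwrite(f"pics/{n}0.png",p)
    m=bot.camera_model(n); print(n,m)
o=bot.get_obs(); print(o)
E
```

```text
pics
top {'intrinsics': array([[610.20851896,   0.        , 308.39964965],
       [  0.        , 610.20851896, 242.34674378],
       [  0.        ,   0.        ,   1.        ]]), 'dist_coeffs': array([-0.05423893,  0.        ,  0.        ,  0.        ,  0.        ]), 'R': array([[ 0.01703122, -0.99981524, -0.0089123 ],
       [-0.99325339, -0.01589551, -0.11486963],
       [ 0.11470674,  0.01080854, -0.9933406 ]]), 't': array([-0.01012248,  0.57150192,  1.21659079])}
side {'intrinsics': array([[580.93056484,   0.        , 318.86132037],
       [  0.        , 580.93056484, 244.32396592],
       [  0.        ,   0.        ,   1.        ]]), 'dist_coeffs': array([-0.08015289,  0.        ,  0.        ,  0.        ,  0.        ]), 'R': array([[ 0.9961358 , -0.08753813,  0.00710929],
       [-0.05729861, -0.70910154, -0.70277442],
       [ 0.06656077,  0.6996514 , -0.71137724]]), 't': array([-0.55609057,  0.12172104,  1.22718581])}
{'t': 0.1, 'q': array([-1.44107714,  0.47773717,  0.02232195,  1.55633338, -0.01149821,
        1.10927988, -0.08306371]), 'joint_vel': array([ 0.00124421, -0.00075153,  0.00121818, -0.00393211,  0.00057666,
       -0.00069043, -0.00051034]), 'joint_torque': array([ 4.61871896e-03, -5.97767401e+01,  1.61400229e+00, -2.81961107e+01,
        1.28596101e-02,  5.05959353e-03,  2.44102262e-05]), 'eef_pos': array([0.15894176, 0.65577522, 0.40381717]), 'tool_rot': array([-4.14315136e-05,  1.18591947e-01,  9.92942740e-01, -8.13920220e-04]), 'contact_force': array([-0.28120986,  0.22001561,  0.76730086]), 'torque': array([-0.0574208 , -0.08164776,  0.00170461]), 'grasp_force': 0.0, 'gripper_width': 0.9942016558827139}
```

View pics/top0.png

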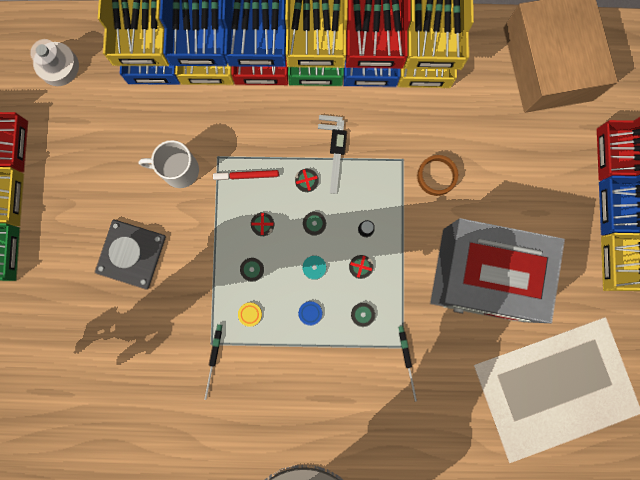

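View pics/side0.png

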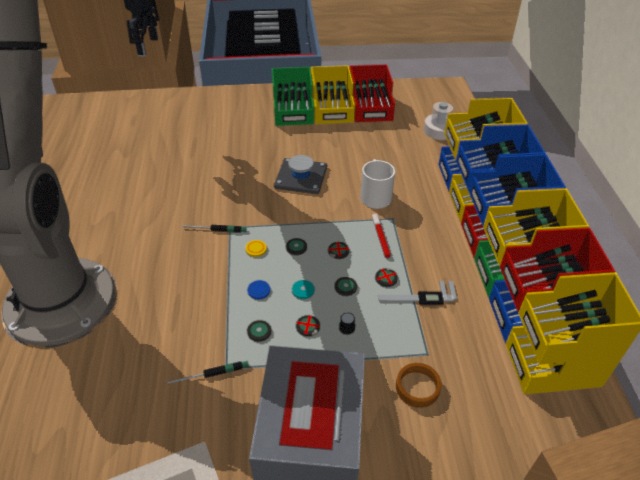

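The top view shows three sound discs, with green labels, at (314,223), (252,269) and (363,314). Three rejects with red crosses are at (307,180), (262,224) and (361,267). The blue base is at (310,313), the yellow cap at (250,314), the stand plate at (125,253) and the box flap at about (505,270). The disc at (314,267) is the turquoise look-alike, so I will leave it alone.

```bash
cat > h.py <<'E'
from station import bot
import numpy as np, cv2
from scipy.spatial.transform import Rotation as Rn
def world(cam,px,z):
    m=bot.camera_model(cam)
    u=cv2.undistortPoints(np.array([[px]],float),m["intrinsics"],m["dist_coeffs"])[0,0]
    r=m["R"].T@np.array([u[0],u[1],1.]); c=-m["R"].T@m["t"]
    return (c+r*(z-c[2])/r[2])
def snap(*cams):
    return {c:bot.read_camera(c) for c in cams}
def find(name,cam,z,how="trace",n=4,s=.3):
    out=[]
    for r in getattr(bot,how)(name,cam)[:n]:
        if r["score"]<s: continue
        if how=="trace":
            c=max(cv2.findContours(r["mask"].astype(np.uint8),0,2)[0],key=cv2.contourArea)
            a=cv2.fitEllipse(c)[0] if len(c)>=5 else r["at"]
        else: a=r["at"]
        out.append((np.round(a,1),round(r["score"],2),np.round(world(cam,a,z)[:2],4)))
    return out
def pose():
    o=bot.get_obs(); w,x,y,z=o["tool_rot"]; R=Rn.from_quat([x,y,z,w]).as_matrix()
    return o,np.array(o["eef_pos"]),R
def go(xy,z=None,yaw=None):
    """shift in tool axes from the measured pose; z = TCP height; yaw = wanted world angle (deg) of the tool y axis mod 180"""
    o,p,R=pose(); d=np.array([xy[0],xy[1],p[2] if z is None else z])-p
    a=np.degrees(np.arctan2(R[1,1],R[0,1])); t=None
    if yaw is not None: t=-((yaw-a+90)%180-90)
    print("shift mm",np.round(R.T@d*1000,1),"turn",None if t is None else round(t,1),"tool y at",round(a,1),"q7",round(o["q"][6],2),"p",np.round(p,4))
E
python3 - <<'E'
from h import *
snap("top","side")
for n in("good1","reject1","base_plate","cap_plate"):
    for c in("top","side"): print(n,c,find(n,c,.007,n=7) if c=="top" else find(n,c,.004,n=7))
for n,z in(("stand_plate",.05),("flap_hinge",.15),("flap_edge",.15)):
    for c in("top","side"): print(n,c,find(n,c,z,"pinpoint",n=1))
print(find("flap","top",.15,n=1),find("scrap_box","top",0,"pinpoint",n=1))
r=bot.trace("flap","top")[0]; b=cv2.minAreaRect(np.argwhere(r["mask"])[:,::-1].astype(np.float32)); print([np.round(world("top",p,.15)[:2],4) for p in cv2.boxPoints(b)])
E
```

```text
good1 top [(array([362.9, 314. ]), 0.92, array([ 0.4276, -0.1153])), (array([313.8, 222.7]), 0.84, array([ 0.6162, -0.0111])), (array([251.5, 269.1]), 0.82, array([0.5165, 0.1171])), (array([313.8, 266.8]), 0.62, array([ 0.5235, -0.0125]))]
good1 side [(array([345.1, 286.1]), 0.9, array([ 0.6145, -0.0097])), (array([302.7, 289.7]), 0.72, array([ 0.5223, -0.0123])), (array([259. , 330.9]), 0.64, array([ 0.4266, -0.1141])), (array([296.3, 246.6]), 0.54, array([0.5163, 0.1184])), (array([300.2, 174.7]), 0.31, array([0.5424, 0.3825]))]
reject1 top [(array([306.1, 179.9]), 0.97, array([0.7075, 0.0068])), (array([360.5, 266.1]), 0.89, array([ 0.5267, -0.1097])), (array([262.2, 224. ]), 0.69, array([0.6118, 0.0973])), (array([171.6, 164. ]), 0.49, array([0.7382, 0.2944]))]
reject1 side [(array([386.2, 277.4]), 0.8, array([0.7077, 0.0078])), (array([307. , 326.1]), 0.7, array([ 0.5244, -0.1099]))]
base_plate top [(array([310.2, 313.4]), 0.91, array([ 0.4271, -0.0066])), (array([171.6, 163.8]), 0.36, array([0.7387, 0.2944]))]
base_plate side [(array([258.2, 289.4]), 0.63, array([ 0.4267, -0.0038]))]
cap_plate top [(array([249.3, 314. ]), 0.66, array([0.4235, 0.1192]))]
cap_plate side [(array([255. , 248.2]), 0.54, array([0.4211, 0.1211]))]
stand_plate top [(array([123.9, 250.5]), 0.85, array([0.5469, 0.3737]))]
stand_plate side [(array([309.9, 325.3]), 0.5, array([ 0.5279, -0.1425]))]
flap_hinge top [(array([506.9, 251.7]), 0.83, array([ 0.5465, -0.3707]))]
flap_hinge side [(array([332.5, 403.9]), 0.9, array([ 0.5459, -0.3709]))]
flap_edge top [(array([502. , 294.9]), 0.86, array([ 0.4664, -0.3601]))]
flap_edge side [(array([282.9, 402.2]), 0.83, array([ 0.4692, -0.3616]))]
[(array([504.7, 270.4]), 0.63, array([ 0.5117, -0.366 ]))] [(array([480.7, 276.2]), 0.84, array([ 0.5099, -0.3621]))]
[array([ 0.4843, -0.2851]), array([ 0.5632, -0.3011]), array([ 0.5373, -0.4482]), array([ 0.4585, -0.4309])]
```

```bash
python3 -m pendant '[[0.062,-0.033,-0.0165,0,0],[0.062,-0.033,-0.0165,0,0],[0.062,-0.033,-0.0165,0,0],[0.062,-0.033,-0.0165,0,0],[0.062,-0.033,-0.0165,0,0],[0.062,-0.033,-0.0165,0,0],[0.062,-0.033,-0.0165,0,0],[0.062,-0.033,-0.0165,0,0],[0.062,-0.033,-0.0165,0,0],[0.062,-0.033,-0.0165,0,0],[0.062,-0.033,-0.0165,0,0],[0.062,-0.033,-0.0165,0,0]]' 40
python3 - <<'E'
from h import *
# stand plate from the first picture's colours: bright round plate
im=cv2.imread("pics/top0.png")[215:290,90:170]
g=cv2.cvtColor(im,cv2.COLOR_BGR2GRAY); b=(g>120)&(im.max(2).astype(int)-im.min(2)<25)
c=max(cv2.findContours(b.astype(np.uint8),0,2)[0],key=cv2.contourArea)
e=cv2.fitEllipse(c); a=np.array(e[0])+[90,215]; print(e,a,world("top",a,.05))
im=cv2.imread("pics/top0.png").astype(int)
r=(im[:,:,2]>110)&(im[:,:,1]<60)&(im[:,:,0]<60); r[:, :445]=0; r[:,570:]=0; r[:230]=0;r[310:]=0
q=cv2.minAreaRect(np.argwhere(r)[:,::-1].astype(np.float32)); print(q,[np.round(world("top",p,.15)[:2],4) for p in cv2.boxPoints(q)])
go((.4269,-.0055),.40,80)
E
```

```text
t: 2.05
eef_pos: [0.4984, 0.3689, 0.405]
tool_rot: [0.0, 0.119, 0.993, 0.0]
contact_force: [0.4, 0.3, 0.6]
gripper_width: 0.727
grasp_force: 0.0
((33.79013442993164, 37.00117874145508), (30.132320404052734, 31.007970809936523), 36.94254684448242) [123.79013443 252.00117874] [0.5438742  0.37378119 0.05      ]
((510.66119384765625, 271.26177978515625), (68.17391204833984, 41.810813903808594), 10.885527610778809) [array([ 0.4832, -0.3071]), array([ 0.5596, -0.3228]), array([ 0.5375, -0.4478]), array([ 0.4612, -0.4311])]
shift mm [ -18.7 -380.7    4.8] turn -3.6 tool y at 76.4 q7 0.65 p [0.4984 0.3689 0.405 ]
```

```bash
python3 -m pendant '[[0.062,-0.0019,-0.0381,0.01,0],[0.062,-0.0019,-0.0381,0.01,0],[0.062,-0.0019,-0.0381,0.01,0],[0.062,-0.0019,-0.0381,0.01,0],[0.062,-0.0019,-0.0381,0.01,0],[0.062,-0.0019,-0.0381,0.01,0],[0.062,-0.0019,-0.0381,0.01,0],[0.062,-0.0019,-0.0381,0.01,0],[0.062,-0.0019,-0.0381,0.01,0],[0.062,-0.0019,-0.0381,0.01,0],[0.062,0,0,0,-3.6],[0.062,0,0,0,0]]'
python3 - <<'E'
from h import *
p,d=snap("top")["top"]; cv2.imwrite("pics/top1.png",p)
m=bot.camera_model("top")
def pts(d,r):
    v,u=np.mgrid[r[0]:r[1],r[2]:r[3]]; n=cv2.undistortPoints(np.stack([u,v],-1).reshape(-1,1,2).astype(float),m["intrinsics"],m["dist_coeffs"])[:,0]
    z=d[r[0]:r[1],r[2]:r[3]].reshape(-1,1); X=(np.c_[n*z,z]-m["t"])@m["R"]; return X[z[:,0]>0],(u.reshape(-1),v.reshape(-1))
X,_=pts(d,(215,290,90,170)); k=abs(X[:,2]-.05)<.008; Y=X[k]; print("plate",k.sum(),Y.mean(0),np.median(Y,0),Y.min(0),Y.max(0))
X,_=pts(d,(150,345,210,410)); print("mat z",np.median(X[:,2]))
X,_=pts(d,(225,310,445,560)); k=X[:,2]>.14; Y=X[k]; r=cv2.minAreaRect(Y[:,:2].astype(np.float32)); print("box top",np.median(Y[:,2]),r)
go((.4269,-.0055),.23,80)
E
```

```text
t: 3.05
eef_pos: [0.4253, -0.0065, 0.3045]
tool_rot: [-0.0, 0.089, 0.996, -0.0]
contact_force: [0.7, 0.3, 1.2]
gripper_width: 0.726
grasp_force: 0.0
plate 799 [0.54360286 0.37266965 0.04913119] [0.54375328 0.37256197 0.04926175] [0.51183366 0.34097675 0.04205093] [0.57508767 0.40502933 0.0565642 ]
mat z 0.0012124535765125639
box top 0.14964386311267291 ((0.5122549533843994, -0.36676886677742004), (0.2036949247121811, 0.1615331768989563), 79.89105224609375)
shift mm [-1.  -0.4 74.9] turn -0.2 tool y at 79.8 q7 1.35 p [ 0.426  -0.005   0.3049]
```

```bash
python3 -m pendant '[[0.056,-0.001,0,0.03,0],[0.056,0,0,0.03,0],[0.056,0,0,0.03,0],[0.056,0,0,0.02,0],[0.056,0,0,0.01,0],[0.056,0,0,0.004,0],[0.056,0,0,0,0],[0.056,0,0,0,0]]'; python3 -m pendant '[[0.056,0,0,0.002,0],[0.056,0,0,0,0]]'; python3 -m pendant '[[0.056,0,0,0.002,0],[0.056,0,0,0,0]]';  python3 -m pendant '[[0.056,0,0,0.001,0],[0.056,0,0,0,0]]'; python3 - <<'E'
from h import *
p,d=snap("side")["side"]; cv2.imwrite("pics/s2.png",cv2.resize(p[200:380,170:410],None,fx=3,fy=3))
E
```

```text
t: 3.77
eef_pos: [0.4276, -0.0042, 0.1815]
tool_rot: [0.001, 0.087, 0.996, 0.0]
contact_force: [-0.4, -0.0, 0.3]
gripper_width: 0.658
grasp_force: 0.0
t: 3.93
eef_pos: [0.4274, -0.0044, 0.1795]
tool_rot: [0.001, 0.087, 0.996, 0.0]
contact_force: [-0.1, 0.2, -0.3]
gripper_width: 0.655
grasp_force: 0.0
t: 4.1
eef_pos: [0.427, -0.0046, 0.177]
tool_rot: [0.0, 0.087, 0.996, 0.0]
contact_force: [0.4, 0.2, 0.1]
gripper_width: 0.659
grasp_force: 0.0
t: 4.27
eef_pos: [0.4269, -0.0046, 0.1757]
tool_rot: [0.0, 0.087, 0.996, 0.0]
contact_force: [-0.2, -0.5, 0.4]
gripper_width: 0.66
grasp_force: 0.0
```

View pics/s2.png

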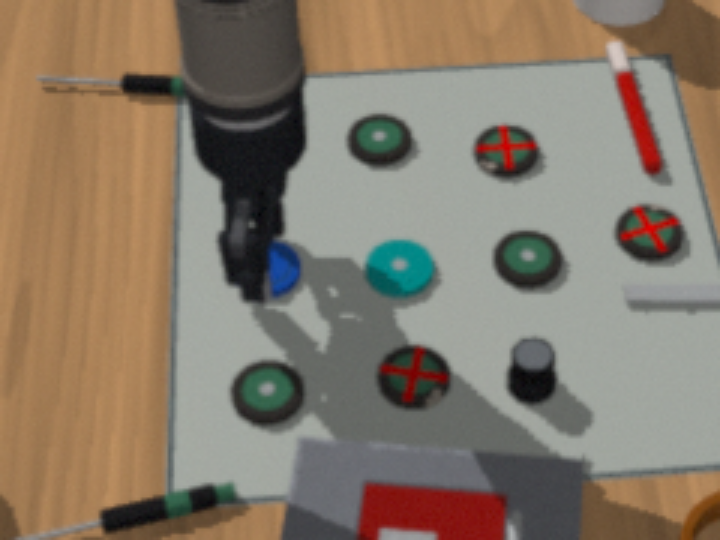

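The crop shows the fingers straddling the blue base at about (275,270), with the tips just off the mat. The next step is to grip and lift.

```bash
python3 -m pendant '[[0.04,0,0,0,0],[0.04,0,0,0,0],[0.04,0,0,0,0],[0.04,0,0,0,0],[0.04,0,0,0,0]]' 40; python3 -m pendant '[[0.04,0,0,-0.01,0],[0.04,0,0,-0.02,0],[0.04,0,0,-0.03,0],[0.04,0,0,-0.03,0],[0.04,0,0,-0.01,0],[0.04,0,0,0,0]]'; python3 - <<'E'
from h import *
go((.5436,.3729),.278,80)
p,d=snap("side")["side"]; cv2.imwrite("pics/s3.png",cv2.resize(p[180:340,170:350],None,fx=4,fy=3.75))
E
```

```text
t: 4.73
eef_pos: [0.4269, -0.0047, 0.1762]
tool_rot: [-0.0, 0.087, 0.996, 0.0]
contact_force: [-2.5, -0.5, 9.2]
gripper_width: 0.551
grasp_force: 39.4
t: 5.23
eef_pos: [0.4278, -0.0046, 0.2785]
tool_rot: [0.003, 0.087, 0.996, 0.001]
contact_force: [0.3, -0.2, -0.1]
gripper_width: 0.549
grasp_force: 41.1
shift mm [-48.2 391.9   1.7] turn -0.0 tool y at 80.0 q7 1.39 p [ 0.4278 -0.0046  0.2785]
```

View pics/s3.png

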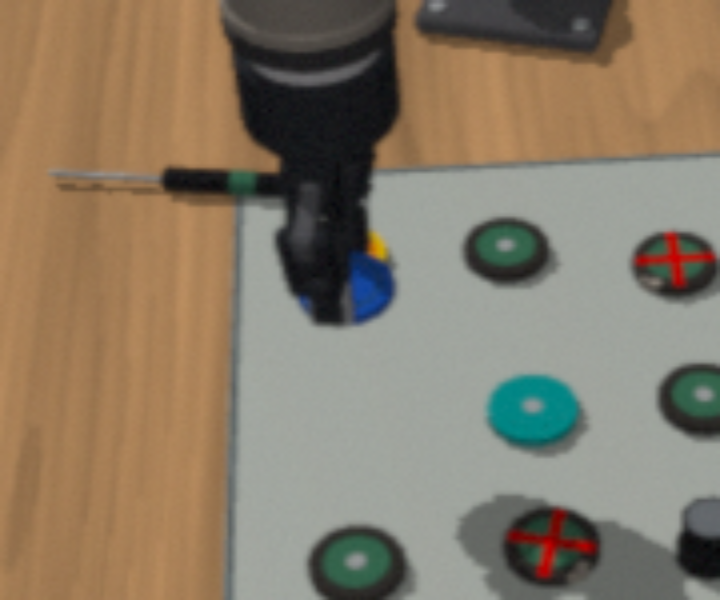

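The base is held between the fingers, with blue at (355,290) in the crop. I will carry it to the stand.

```bash
python3 -m pendant '[[0.04,-0.0048,0.0392,0,0],[0.04,-0.0048,0.0392,0,0],[0.04,-0.0048,0.0392,0,0],[0.04,-0.0048,0.0392,0,0],[0.04,-0.0048,0.0392,0,0],[0.04,-0.0048,0.0392,0,0],[0.04,-0.0048,0.0392,0,0],[0.04,-0.0048,0.0392,0,0],[0.04,-0.0048,0.0392,0,0],[0.04,-0.0048,0.0392,0,0],[0.04,0,0,0,0],[0.04,0,0,0,0]]'; python3 - <<'E'
from h import *
go((.5436,.3729),.2265,80)
p,d=snap("top")["top"]; print(find("base_plate","top",.108,n=2)); print(find("base_plate","top",.108,"pinpoint",n=2))
E
```

```text
t: 6.28
eef_pos: [0.5414, 0.3756, 0.2734]
tool_rot: [-0.001, 0.085, 0.996, -0.0]
contact_force: [0.2, -1.8, -0.5]
gripper_width: 0.547
grasp_force: 41.2
shift mm [-2.8 -2.3 46.9] turn 0.2 tool y at 80.2 q7 0.82 p [0.5414 0.3756 0.2734]
[(array([114. , 260.3]), 0.67, array([0.522 , 0.3737]))]
[(array([117.6, 249. ]), 0.67, array([0.544 , 0.3678]))]
```

```bash
python3 -m pendant '[[0.04,-0.0028,-0.0023,0.02,0],[0.04,0,0,0.01,0],[0.04,0,0,0.006,0],[0.04,0,0,0,0],[0.04,0,0,0,0]]'; python3 -c "
from h import *
go((.5436,.3729),.2265,80)"
```

```text
t: 6.85
eef_pos: [0.5447, 0.3698, 0.2395]
tool_rot: [-0.0, 0.088, 0.996, -0.0]
contact_force: [-0.0, 0.2, 0.6]
gripper_width: 0.546
grasp_force: 41.2
shift mm [ 1.6  2.9 13. ] turn -0.1 tool y at 79.9 q7 0.84 p [0.5447 0.3698 0.2395]
```

```bash
python3 -m pendant '[[0.04,0.0016,0.0029,0.005,0],[0.04,0,0,0.004,0],[0.04,0,0,0.002,0],[0.04,0,0,0,0],[0.04,0,0,0,0]]'; python3 - <<'E'
from h import *
go((.5436,.3729),.2265,80)
p,d=snap("side")["side"]; cv2.imwrite("pics/s4.png",cv2.resize(p[120:210,250:370],None,fx=6,fy=6))
E
```

```text
t: 7.27
eef_pos: [0.5436, 0.3735, 0.2286]
tool_rot: [-0.0, 0.087, 0.996, -0.0]
contact_force: [0.1, -1.2, -0.7]
gripper_width: 0.548
grasp_force: 41.2
shift mm [-0.1 -0.6  2.1] turn -0.0 tool y at 80.0 q7 0.84 p [0.5436 0.3735 0.2286]
```

View pics/s4.png

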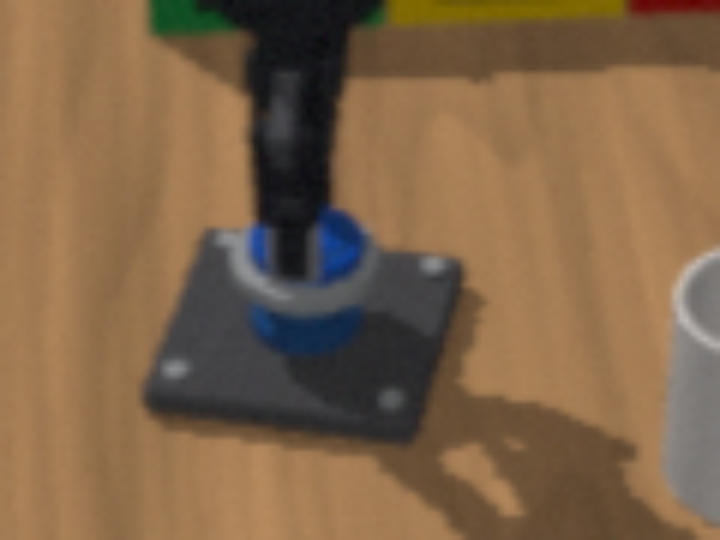

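The base sits over the plate at about (310,250) in the crop, centred and just above it. Next I lower it, release and back off.

```bash
python3 -m pendant '[[0.04,0,-0.0006,0.001,0],[0.04,0,0,0.001,0],[0.04,0,0,0,0],[0.05,0,0,0,0],[0.056,0,0,0,0],[0.06,0,0,0,0],[0.06,0,0,-0.01,0],[0.06,0,0,-0.03,0],[0.06,0,0,-0.03,0],[0.06,0,-0.04,0,0],[0.06,0,-0.04,0,0],[0.06,0,-0.04,0,0]]'; python3 - <<'E'
from h import *
s=snap("top","side")
print(find("base_plate","top",.057,n=2),find("base_plate","side",.054,n=2))
for c,zt in(("top",.007),("side",.004)): print(find("good1",c,zt,n=6),find("reject1",c,zt,n=5),find("cap_plate",c,zt,n=1))
cv2.imwrite("pics/t5.png",cv2.resize(s["top"][0][220:290,90:170],None,fx=8,fy=8))
go((.5165,.1175),.23,80)
E
```

```text
t: 8.32
eef_pos: [0.5225, 0.2539, 0.2982]
tool_rot: [0.001, 0.087, 0.996, 0.001]
contact_force: [0.8, -0.9, 0.2]
gripper_width: 0.7
grasp_force: 0.0
[] []
[(array([362.9, 314.8]), 0.86, array([ 0.426 , -0.1153])), (array([251.7, 269.3]), 0.76, array([0.5161, 0.1166])), (array([314. , 223.4]), 0.71, array([ 0.6149, -0.0115])), (array([313.9, 267.4]), 0.68, array([ 0.5223, -0.0128]))] [(array([306.1, 179.7]), 0.68, array([0.7079, 0.0068])), (array([360.6, 266.3]), 0.68, array([ 0.5262, -0.1098])), (array([265.3, 210.1]), 0.63, array([0.6414, 0.0915]))] [(array([249.7, 314.4]), 0.88, array([0.4227, 0.1184]))]
[(array([302.3, 289.4]), 0.93, array([ 0.5214, -0.0114])), (array([345.1, 286.4]), 0.79, array([ 0.6142, -0.0106])), (array([295.4, 246.3]), 0.71, array([0.5143, 0.1198])), (array([258.8, 330.8]), 0.57, array([ 0.4261, -0.1137]))] [(array([385.4, 277.3]), 0.77, array([0.706 , 0.0084])), (array([307.2, 325.9]), 0.63, array([ 0.5248, -0.1093])), (array([350.5, 251. ]), 0.61, array([0.6395, 0.0943]))] [(array([254.9, 248.3]), 0.81, array([0.421 , 0.1207]))]
shift mm [ -17.8 -137.4   66.6] turn 0.1 tool y at 80.1 q7 0.96 p [0.5227 0.2559 0.2966]
```

View pics/t5.png

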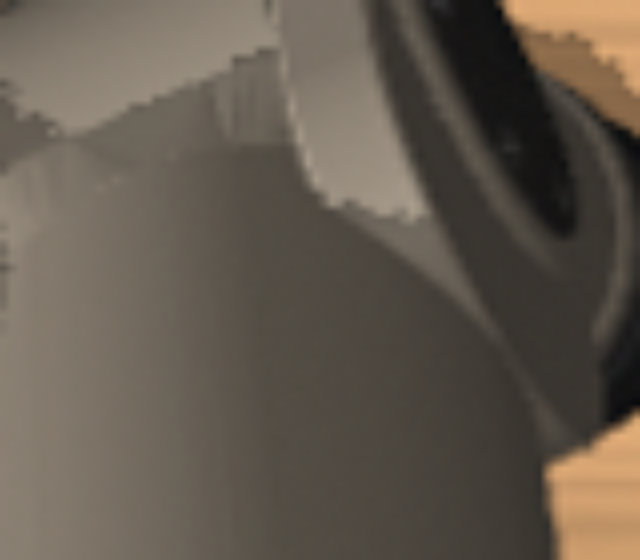

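The arm hides the stand from the top camera here. One reject has been knocked to (265,210). I will move on to the sound disc at (252,269) and check the base from the side.

```bash
python3 -m pendant '[[0.06,-0.0044,-0.034,0,0],[0.06,-0.0044,-0.034,0,0],[0.06,-0.0044,-0.034,0.01,0],[0.06,-0.0044,-0.034,0.01,0],[0.06,0,0,0.03,0],[0.06,0,0,0.016,0],[0.06,0,0,0,0],[0.06,0,0,0,0]]'; python3 - <<'E'
from h import *
go((.516,.118),.178,80)
s=snap("side","top")
print(find("base_plate","side",.054,n=2,s=.1),find("base_plate","top",.057,n=2,s=.1))
p=s["side"][0].astype(int); b=(p[:,:,0]>120)&(p[:,:,2]<60); b[:140]=0;b[175:]=0;b[:,:280]=0;b[:,330:]=0
c=max(cv2.findContours(b.astype(np.uint8),0,2)[0],key=cv2.contourArea);e=cv2.fitEllipse(c);print(e,world("side",e[0],.058))
cv2.imwrite("pics/s6.png",cv2.resize(s["side"][0][130:210,250:370],None,fx=6,fy=6))
E
```

```text
t: 9.48
eef_pos: [0.5163, 0.1182, 0.2302]
tool_rot: [-0.001, 0.087, 0.996, -0.0]
contact_force: [-0.2, -0.0, 0.7]
gripper_width: 0.704
grasp_force: 0.0
shift mm [ 0.2 -0.2 52.2] turn 0.0 tool y at 80.0 q7 1.21 p [0.5163 0.1182 0.2302]
[(array([308. , 430.7]), 0.72, array([ 0.5075, -0.3643])), (array([258.4, 330.3]), 0.6, array([ 0.4282, -0.1492]))] [(array([124.3, 251.5]), 0.73, array([0.5443, 0.3706])), (array([246.8, 174.6]), 0.69, array([0.7058, 0.1269]))]Traceback (most recent call last):
  File "<stdin>", line 6, in <module>
ValueError: max() iterable argument is empty
```

```bash
python3 - <<'E'
from h import *
p,d=snap("top")["top"]
m=bot.camera_model("top")
i=p.astype(int); b=((i[:,:,0]>i[:,:,2]+50)).astype(np.uint8); b[:225]=0;b[280:]=0;b[:,:90]=0;b[:,165:]=0
c=max(cv2.findContours(b,0,2)[0],key=cv2.contourArea);e=cv2.fitEllipse(c);print(e,world("top",e[0],.057))
cv2.imwrite("pics/t6.png",cv2.resize(p[220:290,85:165],None,fx=8,fy=8))
E
```

```text
((123.7004623413086, 251.374267578125), (23.380083084106445, 23.990713119506836), 47.930931091308594) [0.54448164 0.37181156 0.057     ]
```

View pics/t6.png

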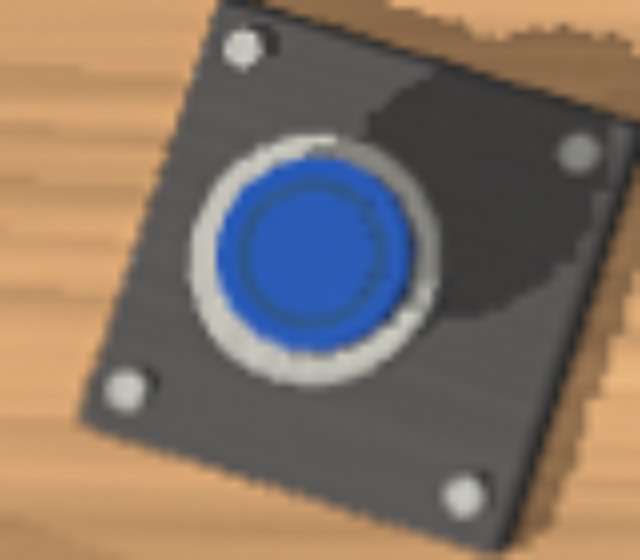

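The crop shows the base flat on the plate, with blue at (315,254) and the plate at (314,259). Allowing for parallax it is centred within about 2 mm. Next is the first sound disc.

```bash
python3 -m pendant '[[0.058,0,0,0.03,0],[0.058,0,0,0.015,0],[0.058,0,0,0.006,0],[0.058,0,0,0.0015,0],[0.058,0,0,0,0],[0.04,0,0,0,0],[0.04,0,0,0,0],[0.04,0,0,0,0],[0.04,0,0,0,0],[0.04,0,0,0,0]]' 30; python3 -m pendant '[[0.04,0,0,-0.01,0],[0.04,0,0,-0.03,0],[0.04,0,0,-0.04,0],[0.04,0,0,-0.03,0],[0.04,0,0,0,0],[0.04,0,0,0,0],[0.04,0,0,0,0]]'; python3 - <<'E'
from h import *
go((.5436,.3736),.26,80)
E
```

```text
t: 10.57
eef_pos: [0.5173, 0.1176, 0.18]
tool_rot: [0.001, 0.088, 0.996, 0.001]
contact_force: [-0.2, -1.0, 5.7]
gripper_width: 0.467
grasp_force: 3.2
t: 11.15
eef_pos: [0.5161, 0.1177, 0.2888]
tool_rot: [0.0, 0.087, 0.996, 0.0]
contact_force: [-0.8, -0.1, -0.5]
gripper_width: 0.466
grasp_force: 0.0
shift mm [ 17.4 256.8  29. ] turn -0.0 tool y at 80.0 q7 1.19 p [0.5161 0.1177 0.2888]
```

The pick missed because the tips were too high and slid over the disc's edge. I will check where the disc is and go deeper, probing by force.

```bash
python3 - <<'E'
from h import *
s=snap("side","top")
print(find("good1","side",.004,n=5),find("good1","top",.007,n=5))
E
python3 -m pendant '[[0.06,0,0,0.03,0],[0.06,0,0,0.03,0],[0.06,0,0,0.03,0],[0.06,0,0,0.02,0],[0.06,0,0,0.004,0],[0.06,0,0,0,0],[0.06,0,0,0,0]]'; python3 -m pendant '[[0.058,0,0,0.001,0],[0.058,0,0,0,0]]'; python3 -m pendant '[[0.058,0,0,0.001,0],[0.058,0,0,0,0]]'; python3 -m pendant '[[0.058,0,0,0.001,0],[0.058,0,0,0,0]]'
```

```text
[(array([302.6, 289.2]), 0.94, array([ 0.522, -0.011])), (array([345.3, 286.1]), 0.83, array([ 0.6149, -0.0096])), (array([295.5, 246.1]), 0.63, array([0.5146, 0.1204])), (array([258.7, 331.1]), 0.57, array([ 0.4259, -0.1144]))] [(array([314.1, 267.1]), 0.79, array([ 0.5229, -0.0131])), (array([362.3, 314.3]), 0.69, array([ 0.4269, -0.1142])), (array([497.1, 271.3]), 0.69, array([ 0.5202, -0.3948])), (array([313.8, 223. ]), 0.6, array([ 0.6155, -0.011 ])), (array([265.3, 210.5]), 0.39, array([0.6406, 0.0916]))]
t: 11.93
eef_pos: [0.5166, 0.1176, 0.1744]
tool_rot: [-0.0, 0.088, 0.996, -0.0]
contact_force: [0.5, 0.6, -0.5]
gripper_width: 0.704
grasp_force: 0.0
t: 12.1
eef_pos: [0.517, 0.1178, 0.1744]
tool_rot: [0.001, 0.087, 0.996, 0.0]
contact_force: [-0.2, 0.7, -0.8]
gripper_width: 0.679
grasp_force: 0.0
t: 12.27
eef_pos: [0.5166, 0.1178, 0.1729]
tool_rot: [0.001, 0.087, 0.996, 0.0]
contact_force: [-0.4, 0.2, 0.3]
gripper_width: 0.681
grasp_force: 0.0
t: 12.43
eef_pos: [0.5164, 0.1177, 0.1713]
tool_rot: [0.0, 0.087, 0.996, 0.0]
contact_force: [-0.1, -0.1, 0.1]
gripper_width: 0.678
grasp_force: 0.0
```

```bash
python3 -m pendant '[[0.058,0,0,0.001,0],[0.058,0,0,0,0],[0.045,0,0,0,0],[0.045,0,0,0,0],[0.045,0,0,0,0],[0.045,0,0,0,0],[0.045,0,0,0,0]]' 30; python3 -m pendant '[[0.045,0,0,-0.01,0],[0.045,0,0,-0.03,0],[0.045,0,0,-0.04,0],[0.045,0,0,-0.03,0],[0.045,0,0,0,0],[0.045,0,0,0,0],[0.045,0,0,0,0]]'; python3 - <<'E'
from h import *
go((.5436,.3736),.26,80)
E
```

```text
t: 13.02
eef_pos: [0.5166, 0.1176, 0.1708]
tool_rot: [0.0, 0.087, 0.996, 0.0]
contact_force: [-1.6, 0.2, 7.8]
gripper_width: 0.563
grasp_force: 34.1
t: 13.6
eef_pos: [0.5159, 0.1177, 0.2803]
tool_rot: [-0.0, 0.087, 0.996, 0.0]
contact_force: [-0.5, 0.4, -0.1]
gripper_width: 0.566
grasp_force: 31.2
shift mm [ 17.3 256.8  20.3] turn -0.0 tool y at 80.0 q7 1.19 p [0.5159 0.1177 0.2803]
```

```bash
python3 -m pendant '[[0.045,0.0025,0.0367,0,0],[0.045,0.0025,0.0367,0,0],[0.045,0.0025,0.0367,0,0],[0.045,0.0025,0.0367,0,0],[0.045,0.0025,0.0367,0,0],[0.045,0.0025,0.0367,0,0],[0.045,0.0025,0.0367,0,0],[0.045,0,0,0.02,0],[0.045,0,0,0.015,0],[0.045,0,0,0,0],[0.045,0,0,0,0],[0.045,0,0,0,0]]'; python3 - <<'E'
from h import *
go((.5436,.3736),.2285,80)
E
```

```text
t: 14.6
eef_pos: [0.5441, 0.373, 0.245]
tool_rot: [-0.0, 0.088, 0.996, -0.0]
contact_force: [0.2, 0.1, 0.5]
gripper_width: 0.562
grasp_force: 32.6
shift mm [ 0.6  0.5 16.5] turn -0.1 tool y at 79.9 q7 0.84 p [0.5441 0.373  0.245 ]
```

```bash
python3 -m pendant '[[0.045,0.0005,0.0005,0.01,0],[0.045,0,0,0.004,0],[0.045,0,0,0.0015,0],[0.045,0,0,0,0],[0.045,0,0,0,0]]'; python3 -m pendant '[[0.045,0,0,0.001,0],[0.045,0,0,0,0],[0.052,0,0,0,0],[0.058,0,0,0,0],[0.06,0,0,0,0],[0.06,0,0,-0.01,0],[0.06,0,0,-0.03,0],[0.06,0,0,-0.03,0]]';python3 -m pendant '[[0.06,-0.0137,-0.0366,0,0],[0.06,-0.0137,-0.0366,0,0],[0.06,-0.0137,-0.0366,0,0],[0.06,-0.0137,-0.0366,0,0],[0.06,-0.0137,-0.0366,0,0],[0.06,-0.0137,-0.0366,0,0],[0.06,-0.0137,-0.0366,0,0],[0.06,-0.0137,-0.0366,0,0],[0.06,-0.0137,-0.0366,0,0],[0.06,-0.0137,-0.0366,0,0],[0.06,0,0,0,0],[0.06,0,0,0,0]]'; python3 - <<'E'
from h import *
p=snap("top")["top"][0]
print(find("good1","top",.007,n=6),find("good1","top",.065,"pinpoint",n=6)); go((.6150,-.0105),.23,80)
cv2.imwrite("pics/t7.png",cv2.resize(p[220:290,85:165],None,fx=8,fy=8))
E
```

```text
t: 15.02
eef_pos: [0.5435, 0.3742, 0.2298]
tool_rot: [0.0, 0.087, 0.996, 0.0]
contact_force: [0.2, -0.2, 0.4]
gripper_width: 0.568
grasp_force: 32.6
t: 15.68
eef_pos: [0.5429, 0.3739, 0.2988]
tool_rot: [-0.001, 0.087, 0.996, -0.001]
contact_force: [0.3, -0.2, 0.9]
gripper_width: 0.7
grasp_force: 0.0
t: 16.68
eef_pos: [0.6148, -0.0138, 0.2997]
tool_rot: [0.001, 0.091, 0.996, -0.001]
contact_force: [-0.4, 1.4, -0.3]
gripper_width: 0.704
grasp_force: 0.0
[(array([122.2, 252.1]), 0.9, array([0.5477, 0.3907])), (array([363.1, 314.5]), 0.73, array([ 0.4266, -0.1158]))] [(array([119.3, 252.1]), 0.93, array([0.5421, 0.3781]))]
shift mm [-0.7 -2.  69. ] turn 0.1 tool y at 80.1 q7 1.46 p [ 0.6146 -0.0085  0.299 ]
```

View pics/t7.png

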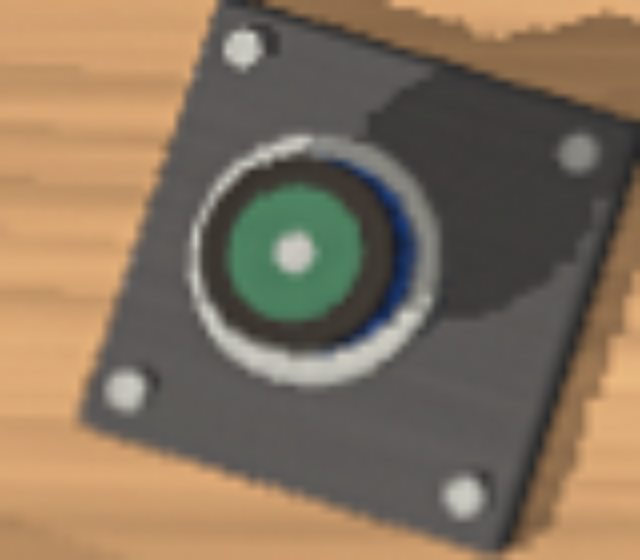

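The green disc is flat on the base, with its bore at (294,253) in the crop. It sits about 2 mm to +y of the base, so I will square the stack later with a light squeeze of the pads. Next is the sound disc at (314,223).

```bash
python3 -m pendant '[[0.06,0,0,0.03,0],[0.06,0,0,0.03,0],[0.06,0,0,0.03,0],[0.06,0,0,0.02,0],[0.06,0,0,0.005,0],[0.06,0,0,0,0],[0.06,0,0,0,0]]'; python3 - <<'E'
from h import *
go((.6150,-.0105),.1712,80)
E
```

```text
t: 17.42
eef_pos: [0.6151, -0.009, 0.1845]
tool_rot: [0.0, 0.087, 0.996, 0.0]
contact_force: [-0.1, -0.3, -0.2]
gripper_width: 0.699
grasp_force: 0.0
shift mm [-0.1 -1.5 13.3] turn 0.1 tool y at 80.1 q7 1.51 p [ 0.6151 -0.009   0.1845]
```

```bash
python3 -m pendant '[[0.06,0,-0.0015,0.008,0],[0.06,0,0,0.0052,0],[0.058,0,0,0,0],[0.045,0,0,0,0],[0.045,0,0,0,0],[0.045,0,0,0,0],[0.045,0,0,0,0],[0.045,0,0,0,0]]'; python3 -m pendant '[[0.045,0,0,-0.01,0],[0.045,0,0,-0.03,0],[0.045,0,0,-0.04,0],[0.045,0,0,-0.03,0],[0.045,0,0,0,0]]';  python3 -m pendant '[[0.045,0.0137,0.0366,0,0],[0.045,0.0137,0.0366,0,0],[0.045,0.0137,0.0366,0,0],[0.045,0.0137,0.0366,0,0],[0.045,0.0137,0.0366,0,0],[0.045,0.0137,0.0366,0,0],[0.045,0.0137,0.0366,0,0],[0.045,0.0137,0.0366,0,0],[0.045,0.0137,0.0366,0,0],[0.045,0.0137,0.0366,0,0],[0.045,0,0,0,0],[0.045,0,0,0,0]]'; python3 -m pendant '[[0.045,0,0,0,0]]';python3 - <<'E'
from h import *
go((.5436,.3734),.2385,80)
E
```

```text
t: 18.08
eef_pos: [0.6146, -0.0115, 0.171]
tool_rot: [0.0, 0.087, 0.996, 0.0]
contact_force: [-1.1, -0.4, 4.4]
gripper_width: 0.563
grasp_force: 31.3
t: 18.5
eef_pos: [0.6167, -0.0119, 0.2875]
tool_rot: [0.005, 0.088, 0.996, 0.001]
contact_force: [0.8, -1.2, 0.2]
gripper_width: 0.563
grasp_force: 31.2
t: 19.5
eef_pos: [0.5412, 0.3764, 0.2801]
tool_rot: [-0.001, 0.084, 0.996, 0.0]
contact_force: [1.6, -1.3, -0.9]
gripper_width: 0.562
grasp_force: 31.2
t: 19.58
eef_pos: [0.5431, 0.3723, 0.2803]
tool_rot: [-0.0, 0.087, 0.996, -0.001]
contact_force: [0.5, -0.6, -0.2]
gripper_width: 0.566
grasp_force: 31.2
shift mm [-0.3  1.2 41.8] turn -0.0 tool y at 80.0 q7 0.84 p [0.5431 0.3723 0.2803]
```

```bash
python3 -m pendant '[[0.045,0,0,0.03,0],[0.045,0,0,0.008,0],[0.045,0,0,0,0],[0.045,0,0,0,0],[0.045,0,0,0,0]]'; python3 - <<'E'
from h import *
go((.5436,.3734),.2375,80)
E
```

```text
t: 20.0
eef_pos: [0.5439, 0.3721, 0.2434]
tool_rot: [0.0, 0.088, 0.996, 0.0]
contact_force: [-0.2, 0.1, -0.6]
gripper_width: 0.564
grasp_force: 31.2
shift mm [0.5 1.2 5.9] turn -0.1 tool y at 79.9 q7 0.85 p [0.5439 0.3721 0.2434]
```

```bash
python3 -m pendant '[[0.045,0.0005,0.0012,0.004,0],[0.045,0,0,0.002,0],[0.045,0,0,0,0],[0.052,0,0,0,0],[0.058,0,0,0,0],[0.06,0,0,0,0],[0.06,0,0,0.008,0],[0.06,0,0,0.006,0],[0.06,0,0,0,0],[0.06,0,0,0,0]]' ; python3 -c "
from h import *
go((.5436,.3734),.2230,80)"
```

```text
t: 20.83
eef_pos: [0.5426, 0.3738, 0.2215]
tool_rot: [-0.001, 0.087, 0.996, -0.001]
contact_force: [0.4, 0.1, -0.7]
gripper_width: 0.701
grasp_force: 0.0
shift mm [-1.1 -0.3 -1.5] turn -0.0 tool y at 80.0 q7 0.86 p [0.5426 0.3738 0.2215]
```

```bash
python3 -m pendant '[[0.06,0,0,-0.001,0],[0.047,0,0,0,0],[0.047,0,0,0,0],[0.047,0,0,0,0],[0.047,0,0,0,0]]' 20; python3 -m pendant '[[0.052,0,0,0,0],[0.06,0,0,0,0],[0.06,0,0,0,0],[0.06,0,0,-0.02,0],[0.06,0,0,-0.03,0],[0.06,0,0,-0.03,0]]' 30; python3 - <<'E'
from h import *
go((.4265,-.1148),.30,80)
E
```

```text
t: 21.25
eef_pos: [0.5431, 0.3741, 0.2239]
tool_rot: [0.0, 0.087, 0.996, 0.0]
contact_force: [0.4, -1.1, 3.0]
gripper_width: 0.576
grasp_force: 21.1
t: 21.75
eef_pos: [0.5424, 0.3738, 0.3033]
tool_rot: [-0.001, 0.087, 0.996, -0.001]
contact_force: [0.3, 1.2, 0.6]
gripper_width: 0.701
grasp_force: 0.0
shift mm [  29.1 -501.3    4.4] turn -0.0 tool y at 80.0 q7 0.83 p [0.5424 0.3738 0.3033]
```

```bash
python3 -m pendant '[[0.06,0.0024,-0.0385,0,0],[0.06,0.0024,-0.0385,0,0],[0.06,0.0024,-0.0385,0,0],[0.06,0.0024,-0.0385,0,0],[0.06,0.0024,-0.0385,0,0],[0.06,0.0024,-0.0385,0,0],[0.06,0.0024,-0.0385,0,0],[0.06,0.0024,-0.0385,0,0],[0.06,0.0024,-0.0385,0,0],[0.06,0.0024,-0.0385,0,0],[0.06,0.0024,-0.0385,0,0],[0.06,0.0024,-0.0385,0,0]]'; python3 -m pendant '[[0.06,0,-0.0385,0,0],[0.06,0,0,0.04,0],[0.06,0,0,0.04,0],[0.06,0,0,0.035,0],[0.06,0,0,0,0],[0.06,0,0,0,0],[0.06,0,0,0,0]]'; python3 - <<'E'
from h import *
p=snap("top")["top"][0]
print(find("good1","top",.074,"trace",n=6)); go((.4265,-.1148),.1712,80)
cv2.imwrite("pics/t8.png",cv2.resize(p[220:290,85:165],None,fx=8,fy=8))
E
```

```text
t: 22.75
eef_pos: [0.4333, -0.0775, 0.3037]
tool_rot: [0.0, 0.087, 0.996, 0.0]
contact_force: [0.8, -0.8, 0.2]
gripper_width: 0.702
grasp_force: 0.0
t: 23.33
eef_pos: [0.428, -0.114, 0.1898]
tool_rot: [0.001, 0.087, 0.996, 0.0]
contact_force: [0.6, -0.0, 0.1]
gripper_width: 0.704
grasp_force: 0.0
[(array([121.2, 250.7]), 0.86, array([0.5441, 0.3716])), (array([314., 267.]), 0.61, array([ 0.5182, -0.013 ])), (array([171.7, 163.9]), 0.52, array([0.722 , 0.2778]))]
shift mm [ 1.8 -1.3 19.4] turn -0.0 tool y at 80.0 q7 1.81 p [ 0.4284 -0.1138  0.1906]
```

View pics/t8.png

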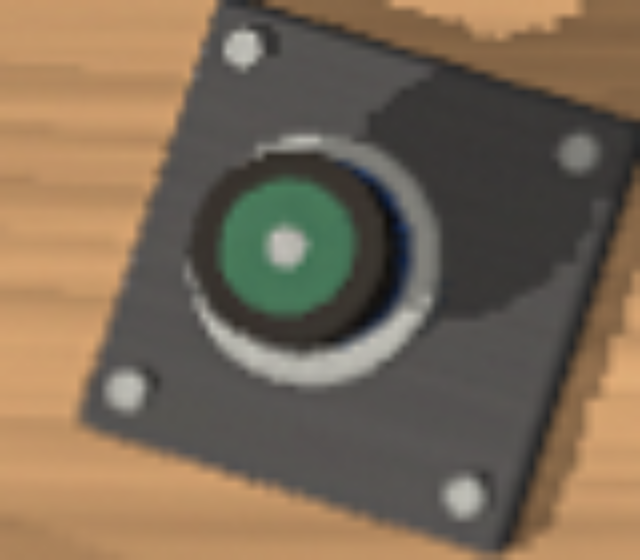

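Two sound discs are stacked, with the bore at (287,246) in the crop, about 1 mm off centre. I will pick the third sound disc.

```bash
python3 -m pendant '[[0.06,0.0015,-0.001,0.012,0],[0.06,0,0,0.007,0],[0.058,0,0,0,0],[0.058,0,0,0,0],[0.045,0,0,0,0],[0.045,0,0,0,0],[0.045,0,0,0,0],[0.045,0,0,0,0],[0.045,0,0,0,0]]'; python3 -m pendant '[[0.045,0,0,-0.01,0],[0.045,0,0,-0.03,0],[0.045,0,0,-0.04,0],[0.045,0,0,-0.03,0],[0.045,0,0,0,0],[0.045,0,0,0,0]]';  python3 -c "
from h import *
go((.5436,.3734),.28,80)"
```

```text
t: 24.18
eef_pos: [0.4261, -0.1147, 0.1707]
tool_rot: [0.001, 0.088, 0.996, 0.0]
contact_force: [-2.5, 1.1, 12.2]
gripper_width: 0.57
grasp_force: 33.1
t: 24.68
eef_pos: [0.4264, -0.1145, 0.2817]
tool_rot: [0.002, 0.087, 0.996, 0.0]
contact_force: [-0.8, 1.2, -0.7]
gripper_width: 0.563
grasp_force: 31.3
shift mm [-30.7 500.8   2.5] turn -0.0 tool y at 80.0 q7 1.71 p [ 0.4264 -0.1145  0.2817]
```

```bash
python3 -m pendant '[[0.045,-0.0024,0.0385,0,0],[0.045,-0.0024,0.0385,0,0],[0.045,-0.0024,0.0385,0,0],[0.045,-0.0024,0.0385,0,0],[0.045,-0.0024,0.0385,0,0],[0.045,-0.0024,0.0385,0,0],[0.045,-0.0024,0.0385,0,0],[0.045,-0.0024,0.0385,0,0],[0.045,-0.0024,0.0385,0,0],[0.045,-0.0024,0.0385,0,0],[0.045,-0.0024,0.0385,0,0],[0.045,-0.0024,0.0385,0,0]]'; python3 -m pendant '[[0.045,-0.002,0.0388,0,0],[0.045,0,0,0.02,0],[0.045,0,0,0.01,0],[0.045,0,0,0,0],[0.045,0,0,0,0],[0.045,0,0,0,0]]';  python3 -c "
from h import *
go((.5436,.3734),.2455,80)"
```

```text
t: 25.68
eef_pos: [0.534, 0.3371, 0.278]
tool_rot: [-0.001, 0.087, 0.996, -0.001]
contact_force: [1.1, 0.3, 0.9]
gripper_width: 0.568
grasp_force: 31.3
t: 26.18
eef_pos: [0.5436, 0.3716, 0.2495]
tool_rot: [-0.0, 0.088, 0.996, -0.001]
contact_force: [0.3, -0.5, -0.8]
gripper_width: 0.564
grasp_force: 31.3
shift mm [0.3 1.8 4. ] turn -0.1 tool y at 79.9 q7 0.89 p [0.5436 0.3716 0.2495]
```

```bash
python3 -m pendant '[[0.045,0.0003,0.0015,0.003,0],[0.045,0,0,0.001,0],[0.045,0,0,0,0],[0.052,0,0,0,0],[0.058,0,0,0,0],[0.06,0,0,0,0],[0.06,0,0,0.01,0],[0.06,0,0,0.005,0],[0.06,0,0,0,0],[0.047,0,0,0,0],[0.047,0,0,0,0],[0.047,0,0,0,0]]' 20; python3 -m pendant '[[0.047,0,0,0,0],[0.052,0,0,0,0],[0.06,0,0,0,0],[0.06,0,0,0,0],[0.06,0,0,-0.02,0],[0.06,0,0,-0.03,0],[0.06,0,0,-0.03,0]]' 30;  python3 -m pendant '[[0.06,0.0094,-0.0339,0,0],[0.06,0.0094,-0.0339,0,0],[0.06,0.0094,-0.0339,0,0],[0.06,0.0094,-0.0339,0,0],[0.06,0.0094,-0.0339,0,0],[0.06,0.0094,-0.0339,0,0],[0.06,0.0094,-0.0339,0,0],[0.06,0.0094,-0.0339,0,0],[0.06,0,0,0,0],[0.06,0,0,0,0],[0.06,0,0,0,0]]'; python3 - <<'E'
from h import *
snap("top","side"); print(find("cap_plate","top",.007,n=2),find("cap_plate","side",.004,n=2),find("good1","top",.082,n=3),find("reject1","top",.007))
go((.4225,.1193),.19,80)
E
```

```text
t: 27.18
eef_pos: [0.5433, 0.3748, 0.2304]
tool_rot: [-0.0, 0.087, 0.996, -0.0]
contact_force: [0.2, 0.2, -1.3]
gripper_width: 0.577
grasp_force: 20.9
t: 27.77
eef_pos: [0.5429, 0.3746, 0.3106]
tool_rot: [-0.001, 0.087, 0.996, -0.001]
contact_force: [0.7, 0.9, 0.1]
gripper_width: 0.699
grasp_force: 0.0
t: 28.68
eef_pos: [0.4225, 0.1214, 0.311]
tool_rot: [0.001, 0.087, 0.996, 0.001]
contact_force: [0.9, 0.2, -0.7]
gripper_width: 0.702
grasp_force: 0.0
[] [(array([254.8, 248.3]), 0.64, array([0.4207, 0.1208]))] [(array([313.8, 267.6]), 0.75, array([ 0.5163, -0.0126])), (array([119.7, 250.9]), 0.61, array([0.543 , 0.3719]))] [(array([360.7, 266.5]), 0.78, array([ 0.5258, -0.11  ])), (array([305.6, 180.2]), 0.61, array([0.7069, 0.0078]))]
shift mm [ -0.6  -2.2 120.4] turn 0.0 tool y at 80.0 q7 1.1 p [0.4223 0.1216 0.3104]
```

```bash
python3 -m pendant '[[0.058,-0.0005,-0.002,0.03,0],[0.058,0,0,0.035,0],[0.058,0,0,0.035,0],[0.058,0,0,0.02,0],[0.058,0,0,0.008,0],[0.058,0,0,0,0],[0.058,0,0,0,0]]'; python3 -c "
from h import *
go((.4225,.1195),.1712,80)"
```

```text
t: 29.57
eef_pos: [0.4225, 0.1189, 0.1828]
tool_rot: [-0.0, 0.087, 0.996, -0.0]
contact_force: [0.1, 0.1, 0.5]
gripper_width: 0.681
grasp_force: 0.0
shift mm [ 0.1  0.5 11.6] turn -0.0 tool y at 80.0 q7 1.26 p [0.4225 0.1189 0.1828]
```

```bash
python3 -m pendant '[[0.058,0,0.0005,0.007,0],[0.058,0,0,0.0044,0],[0.058,0,0,0,0],[0.045,0,0,0,0],[0.045,0,0,0,0],[0.045,0,0,0,0],[0.045,0,0,0,0],[0.045,0,0,0,0]]'; python3 -m pendant '[[0.045,0,0,-0.01,0],[0.045,0,0,-0.03,0],[0.045,0,0,-0.04,0],[0.045,0,0,-0.04,0],[0.045,0,0,0,0]]'; python3 -m pendant '[[0.045,-0.0094,0.0339,0,0],[0.045,-0.0094,0.0339,0,0],[0.045,-0.0094,0.0339,0,0],[0.045,-0.0094,0.0339,0,0],[0.045,-0.0094,0.0339,0,0],[0.045,-0.0094,0.0339,0,0],[0.045,-0.0094,0.0339,0,0],[0.045,-0.0094,0.0339,0,0],[0.045,0,0,0.02,0],[0.045,0,0,0,0],[0.045,0,0,0,0],[0.045,0,0,0,0]]';  python3 -c "
from h import *
go((.5436,.3734),.2535,80)"
```

```text
t: 30.23
eef_pos: [0.4223, 0.1194, 0.1717]
tool_rot: [0.0, 0.087, 0.996, 0.0]
contact_force: [-1.2, -1.7, 6.7]
gripper_width: 0.564
grasp_force: 30.3
t: 30.65
eef_pos: [0.4244, 0.1194, 0.2977]
tool_rot: [0.005, 0.088, 0.996, 0.003]
contact_force: [1.2, 0.5, -0.6]
gripper_width: 0.565
grasp_force: 31.2
t: 31.65
eef_pos: [0.5436, 0.3722, 0.2719]
tool_rot: [0.0, 0.088, 0.996, -0.0]
contact_force: [0.2, -0.7, -0.3]
gripper_width: 0.564
grasp_force: 31.3
shift mm [ 0.2  1.2 18.4] turn -0.1 tool y at 79.9 q7 0.9 p [0.5436 0.3722 0.2719]
```

```bash
python3 -m pendant '[[0.045,0.0002,0.0012,0.012,0],[0.045,0,0,0.006,0],[0.045,0,0,0,0],[0.045,0,0,0,0],[0.052,0,0,0,0],[0.058,0,0,0,0],[0.06,0,0,0,0],[0.06,0,0,0.01,0],[0.06,0,0,0.005,0],[0.06,0,0,0,0]]'; python3 -m pendant '[[0.047,0,0,0,0],[0.047,0,0,0,0],[0.047,0,0,0,0],[0.047,0,0,0,0],[0.052,0,0,0,0],[0.06,0,0,0,0],[0.06,0,0,0,0],[0.06,0,0,-0.02,0],[0.06,0,0,-0.03,0],[0.06,0,0,-0.03,0]]' 20;  python3 -m pendant '[[0.06,-0.0181,-0.0325,0,0],[0.06,-0.0181,-0.0325,0,0],[0.06,-0.0181,-0.0325,0,0],[0.06,-0.0181,-0.0325,0,0],[0.06,-0.0181,-0.0325,0,0],[0.06,-0.0181,-0.0325,0,0],[0.06,-0.0181,-0.0325,0,0],[0.06,-0.0181,-0.0325,0,0],[0.06,0,0,0,0],[0.06,0,0,0,0],[0.06,0,0,0,0]]' 30; python3 - <<'E'
from h import *
s=snap("top","side"); print(find("cap_plate","top",.09,n=2),find("reject1","side",.004,n=6),find("reject1","top",.007))
go((.6405,.0925),.19,80)
cv2.imwrite("pics/t9.png",cv2.resize(np.hstack([s["top"][0][220:290,85:165],s["side"][0][120:190,270:350]]),None,fx=5,fy=5))
E
```

```text
t: 32.48
eef_pos: [0.5427, 0.3741, 0.2362]
tool_rot: [-0.001, 0.087, 0.996, -0.001]
contact_force: [-0.7, -0.8, -0.1]
gripper_width: 0.7
grasp_force: 0.0
t: 33.32
eef_pos: [0.5431, 0.3742, 0.3182]
tool_rot: [-0.001, 0.087, 0.996, -0.001]
contact_force: [0.3, -0.1, 1.1]
gripper_width: 0.705
grasp_force: 0.0
t: 34.23
eef_pos: [0.6408, 0.0935, 0.3181]
tool_rot: [-0.0, 0.088, 0.996, 0.0]
contact_force: [-0.2, 1.1, -0.4]
gripper_width: 0.703
grasp_force: 0.0
[(array([437.4, 174.7]), 0.64, array([ 0.704 , -0.2547])), (array([118.3, 249.7]), 0.57, array([0.5445, 0.3723]))] [(array([307.4, 325.7]), 0.96, array([ 0.5252, -0.1089])), (array([385.9, 277.3]), 0.87, array([0.7071, 0.0081])), (array([350.5, 250.7]), 0.66, array([0.6396, 0.0954]))] [(array([306.1, 180.1]), 0.92, array([0.7071, 0.0067])), (array([360.7, 266.5]), 0.78, array([ 0.5258, -0.11  ])), (array([269.9, 213.6]), 0.57, array([0.6342, 0.0816]))]
shift mm [ -0.4  -2.4 128. ] turn 0.1 tool y at 80.1 q7 1.35 p [0.6405 0.0948 0.318 ]
```

View pics/t9.png

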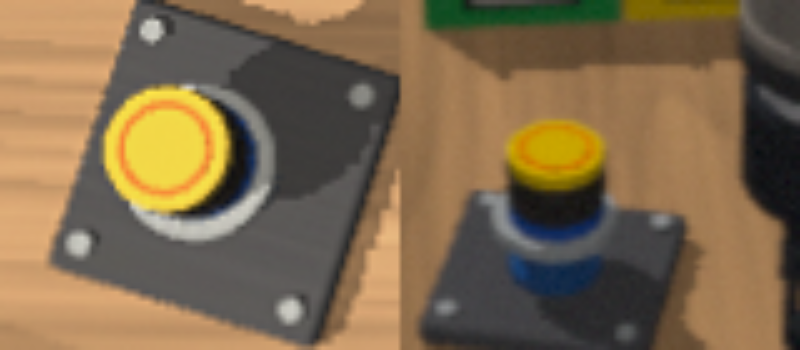

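The pack is complete: yellow cap at (167,150) on the left crop, and in the side view a straight, flat stack. Now the rejects, starting with the moved one at (.640,.093).

```bash
python3 -m pendant '[[0.06,0,-0.0015,0.035,0],[0.06,0,0,0.035,0],[0.06,0,0,0.035,0],[0.06,0,0,0.025,0],[0.06,0,0,0.008,0],[0.06,0,0,0,0],[0.06,0,0,0,0],[0.06,0,0,0,0]]'; python3 -c "
from h import *
go((.6402,.0935),.1712,80)"
```

```text
t: 35.15
eef_pos: [0.6416, 0.092, 0.1821]
tool_rot: [0.002, 0.087, 0.996, 0.0]
contact_force: [0.3, -0.2, 0.2]
gripper_width: 0.703
grasp_force: 0.0
shift mm [ 1.7  1.2 10.9] turn -0.0 tool y at 80.0 q7 1.41 p [0.6416 0.092  0.1821]
```

```bash
python3 -m pendant '[[0.06,0.001,0.001,0.006,0],[0.06,0,0,0.0045,0],[0.058,0,0,0,0],[0.045,0,0,0,0],[0.045,0,0,0,0],[0.045,0,0,0,0],[0.045,0,0,0,0],[0.045,0,0,0,0]]'; python3 -m pendant '[[0.045,0,0,-0.01,0],[0.045,0,0,-0.03,0],[0.045,0,0,-0.04,0],[0.045,0,0,-0.04,0],[0.045,0,0,-0.04,0],[0.045,0,0,-0.035,0],[0.045,0,0,0,0],[0.045,0,0,0,0]]'; python3 -m pendant '[[0.045,0.0044,-0.0385,0,0],[0.045,0.0044,-0.0385,0,0],[0.045,0.0044,-0.0385,0,0],[0.045,0.0044,-0.0385,0,0],[0.045,0.0044,-0.0385,0,0],[0.045,0.0044,-0.0385,0,0],[0.045,0.0044,-0.0385,0,0],[0.045,0.0044,-0.0385,0,0],[0.045,0.0044,-0.0385,0,0],[0.045,0.0044,-0.0385,0,0],[0.045,0.0044,-0.0385,0,0],[0.045,0.0044,-0.0385,0,0]]'; python3 -m pendant '[[0.045,0,-0.014,0,0],[0.045,0,0,0,0],[0.045,0,0,0,0]]'; python3 -c "
from h import *
go((.506,-.3658),.27,80)"
```

```text
t: 35.82
eef_pos: [0.6403, 0.0928, 0.1709]
tool_rot: [0.001, 0.087, 0.996, 0.0]
contact_force: [-0.9, -0.7, 6.8]
gripper_width: 0.57
grasp_force: 34.7
t: 36.48
eef_pos: [0.6403, 0.0927, 0.3679]
tool_rot: [0.003, 0.087, 0.996, 0.001]
contact_force: [-0.9, 0.4, -1.7]
gripper_width: 0.562
grasp_force: 31.3
t: 37.48
eef_pos: [0.5059, -0.354, 0.3631]
tool_rot: [-0.001, 0.087, 0.996, 0.001]
contact_force: [0.4, 0.6, -0.2]
gripper_width: 0.565
grasp_force: 31.3
t: 37.73
eef_pos: [0.5041, -0.3669, 0.3632]
tool_rot: [-0.001, 0.088, 0.996, 0.001]
contact_force: [0.1, 1.1, -1.7]
gripper_width: 0.565
grasp_force: 31.3
shift mm [-1.9  1.3 93.2] turn -0.1 tool y at 79.9 q7 2.15 p [ 0.5041 -0.3669  0.3632]
```

```bash
python3 -m pendant '[[0.045,-0.0015,0.001,0.03,0],[0.045,0,0,0.015,0],[0.045,0,0,0.015,0],[0.045,0,0,0.012,0],[0.045,0,0,0.012,0],[0.045,0,0,0.01,0],[0.045,0,0,0.003,0],[0.045,0,0,0,0],[0.045,0,0,0,0]]'; python3 - <<'E'
from h import *
go((.506,-.3658),.266,80)
s=snap("side","top"); cv2.imwrite("pics/s10.png",np.hstack([cv2.resize(s["side"][0][330:480,230:390],None,fx=2.5,fy=2.5),cv2.resize(s["top"][0][210:330,430:570],(400,375))]))
E
```

```text
t: 38.48
eef_pos: [0.5063, -0.3657, 0.2673]
tool_rot: [-0.001, 0.087, 0.996, 0.0]
contact_force: [-1.6, -0.1, -0.9]
gripper_width: 0.568
grasp_force: 31.3
shift mm [ 0.3 -0.2  1.3] turn -0.0 tool y at 80.0 q7 2.2 p [ 0.5063 -0.3657  0.2673]
```

View pics/s10.png

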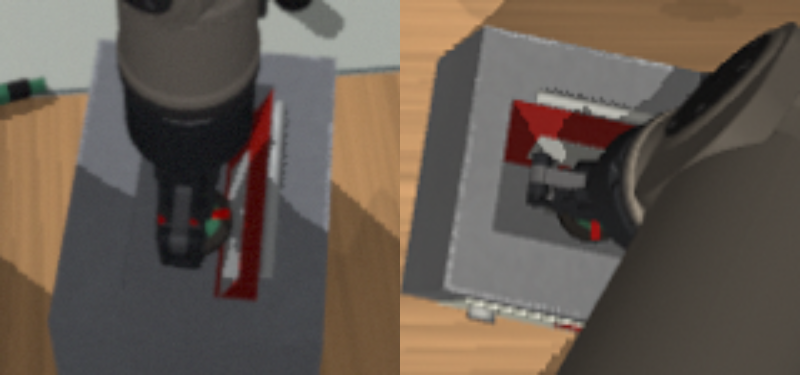

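The flap is pushed down and the reject is held inside the opening, at (215,230) left and (590,220) right. I will release it there.

```bash
python3 -m pendant '[[0.055,0,0,0,0],[0.065,0,0,0,0],[0.072,0,0,0,0],[0.072,0,0,0,0],[0.072,0,0,0,0],[0.072,0,0,0,0],[0.072,0,0,0,0],[0.072,0,0,0,0],[0.072,0,0,0,0],[0.072,0,0,0,0]]'; python3 - <<'E'
from h import *
s=snap("side","top"); cv2.imwrite("pics/s11.png",np.hstack([cv2.resize(s["side"][0][330:480,230:390],None,fx=2.5,fy=2.5),cv2.resize(s["top"][0][210:330,430:570],(400,375))]))
print(find("reject1","side",.1,n=6),find("reject1","top",.007,n=6))
E
```

```text
t: 39.42
eef_pos: [0.5066, -0.3661, 0.2677]
tool_rot: [0.0, 0.087, 0.996, -0.0]
contact_force: [-1.0, 1.5, 0.9]
gripper_width: 0.843
grasp_force: 0.7
[(array([386.7, 277.3]), 0.88, array([ 0.6858, -0.075 ]))] [(array([306.3, 180. ]), 0.95, array([0.7073, 0.0063])), (array([360.8, 266.4]), 0.85, array([ 0.5259, -0.1103]))]
```

View pics/s11.png

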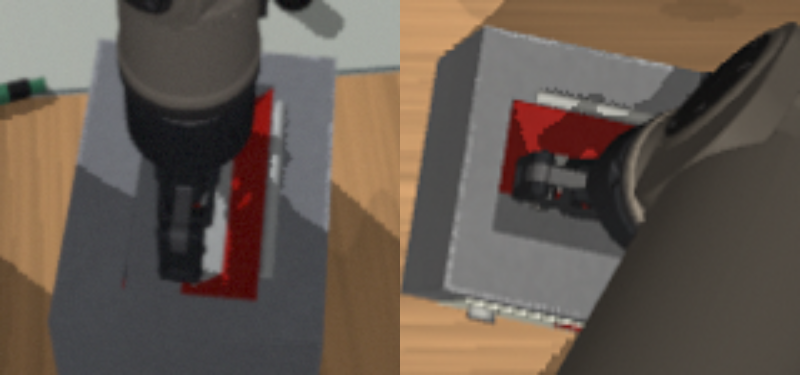

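The disc has dropped in; nothing is left on the flap. I will rise and go to the reject at (361,266).

```bash
python3 -m pendant '[[0.07,0,0,-0.02,0],[0.07,0,0,-0.03,0],[0.07,0,0,-0.03,0],[0.06,0,0,-0.02,0],[0.06,0.0036,0.0365,0,0],[0.06,0.0036,0.0365,0,0],[0.06,0.0036,0.0365,0,0],[0.06,0.0036,0.0365,0,0],[0.06,0.0036,0.0365,0,0],[0.06,0.0036,0.0365,0,0],[0.06,0.0036,0.0365,0,0],[0.06,0,0,0.02,0]]'; python3 -m pendant '[[0.06,0,0,0.04,0],[0.06,0,0,0.04,0],[0.06,0,0,0.04,0],[0.06,0,0,0.035,0],[0.06,0,0,0.01,0],[0.06,0,0,0,0],[0.06,0,0,0,0],[0.06,0,0,0,0]]';python3 - <<'E'
from h import *
s=snap("side","top"); print(find("reject1","side",.004,n=6),find("reject1","top",.007,n=6),find("flap_edge","side",.15,"pinpoint",n=1),find("flap_edge","top",.15,"pinpoint",n=1))
go((.5255,-.1095),.1712,80)
E
```

```text
t: 40.62
eef_pos: [0.5287, -0.1019, 0.3499]
tool_rot: [0.003, 0.082, 0.997, 0.002]
contact_force: [1.4, 0.5, -0.3]
gripper_width: 0.705
grasp_force: 0.0
t: 41.28
eef_pos: [0.5272, -0.1104, 0.1846]
tool_rot: [0.002, 0.088, 0.996, -0.0]
contact_force: [0.0, 0.3, 0.5]
gripper_width: 0.704
grasp_force: 0.0
[(array([386. , 277.4]), 0.87, array([0.7072, 0.0079])), (array([314.7, 326.6]), 0.51, array([ 0.5399, -0.1123]))] [(array([305.9, 180. ]), 0.61, array([0.7074, 0.0071])), (array([437.5, 175.1]), 0.36, array([ 0.7224, -0.2716]))] [(array([283.1, 399.9]), 0.6, array([ 0.4697, -0.3576]))] [(array([501. , 292.6]), 0.65, array([ 0.4706, -0.3584]))]
shift mm [ 1.1  0.2 12.4] turn -0.0 tool y at 80.0 q7 1.8 p [ 0.5266 -0.1099  0.1836]
```

```bash
python3 -m pendant '[[0.06,0.001,0,0.007,0],[0.06,0,0,0.0055,0],[0.058,0,0,0,0],[0.045,0,0,0,0],[0.045,0,0,0,0],[0.045,0,0,0,0],[0.045,0,0,0,0],[0.045,0,0,0,0]]'; python3 -m pendant '[[0.045,0,0,-0.01,0],[0.045,0,0,-0.03,0],[0.045,0,0,-0.04,0],[0.045,0,0,-0.04,0],[0.045,0,0,-0.04,0],[0.045,0,0,-0.035,0],[0.045,0,0,0,0],[0.045,0,0,0,0]]'; python3 -m pendant '[[0.045,-0.0036,-0.0365,0,0],[0.045,-0.0036,-0.0365,0,0],[0.045,-0.0036,-0.0365,0,0],[0.045,-0.0036,-0.0365,0,0],[0.045,-0.0036,-0.0365,0,0],[0.045,-0.0036,-0.0365,0,0],[0.045,-0.0036,-0.0365,0,0],[0.045,0,0,0,0],[0.045,0,0,0,0],[0.045,0,0,0,0]]'; python3 -c "
from h import *
go((.506,-.3658),.267,80)"
```

```text
t: 42.25
eef_pos: [0.5255, -0.1101, 0.1708]
tool_rot: [0.0, 0.088, 0.996, 0.0]
contact_force: [-1.1, 0.8, 10.5]
gripper_width: 0.569
grasp_force: 34.8
t: 42.92
eef_pos: [0.5256, -0.1099, 0.3673]
tool_rot: [0.002, 0.087, 0.996, 0.0]
contact_force: [-0.2, 0.2, -0.8]
gripper_width: 0.566
grasp_force: 31.3
t: 43.75
eef_pos: [0.5052, -0.3651, 0.3633]
tool_rot: [-0.001, 0.088, 0.996, 0.001]
contact_force: [-0.0, 0.5, -0.7]
gripper_width: 0.563
grasp_force: 31.4
shift mm [-1.2 -0.7 96.3] turn -0.1 tool y at 79.9 q7 2.16 p [ 0.5052 -0.3651  0.3633]
```

```bash
python3 -m pendant '[[0.045,-0.0008,0,0.03,0],[0.045,0,0,0.015,0],[0.045,0,0,0.015,0],[0.045,0,0,0.012,0],[0.045,0,0,0.012,0],[0.045,0,0,0.01,0],[0.045,0,0,0.002,0],[0.045,0,0,0,0],[0.045,0,0,0,0]]';  python3 -m pendant '[[0.055,0,0,0,0],[0.065,0,0,0,0],[0.072,0,0,0,0],[0.072,0,0,0,0],[0.072,0,0,0,0],[0.072,0,0,0,0],[0.072,0,0,0,0],[0.072,0,0,0,0],[0.072,0,0,0,0],[0.072,0,0,0,0]]'; python3 - <<'E'
from h import *
s=snap("side","top"); cv2.imwrite("pics/s12.png",np.hstack([cv2.resize(s["side"][0][330:480,230:390],None,fx=2.5,fy=2.5),cv2.resize(s["top"][0][210:330,430:570],(400,375))]))
print(find("reject1","side",.1,n=6),find("reject1","top",.007,n=6))
go((.7072,.0073),.36,80)
E
```

```text
t: 44.5
eef_pos: [0.5062, -0.3657, 0.2689]
tool_rot: [-0.0, 0.087, 0.996, 0.0]
contact_force: [-1.9, 0.4, -0.1]
gripper_width: 0.562
grasp_force: 31.4
t: 45.33
eef_pos: [0.5064, -0.366, 0.2692]
tool_rot: [0.0, 0.087, 0.996, -0.0]
contact_force: [-0.3, -0.2, 1.1]
gripper_width: 0.844
grasp_force: 0.7
[(array([385.7, 277.4]), 0.65, array([ 0.6839, -0.0751])), (array([282.5, 435.9]), 0.62, array([ 0.4651, -0.3931]))] []
shift mm [-132.8  402.6  -90.9] turn -0.0 tool y at 80.0 q7 2.21 p [ 0.5063 -0.366   0.2691]
```

View pics/s12.png

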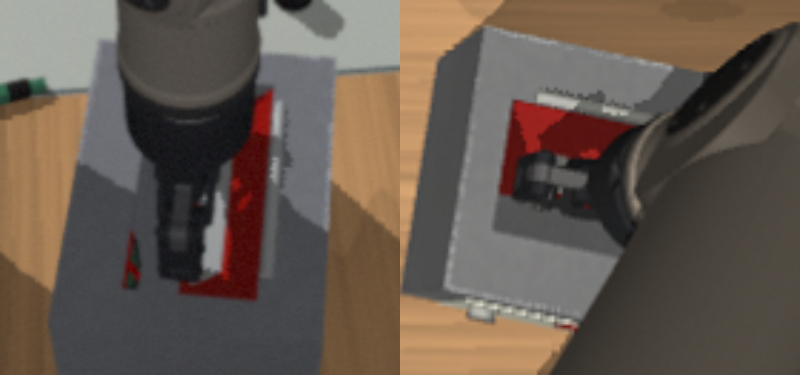

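```bash
python3 - <<'E'
from h import *
p,d=snap("side")["side"]; m=bot.camera_model("side")
for u,v in((282,434),(281,438),(283,430),(290,436)):
    n=cv2.undistortPoints(np.array([[[u,v]]],float),m["intrinsics"],m["dist_coeffs"])[0,0]; z=d[v,u]; print(u,v,p[v,u],m["R"].T@(np.array([n[0]*z,n[1]*z,z])-m["t"]))
E
python3 -m pendant '[[0.07,0,0,-0.02,0],[0.07,0,0,-0.03,0],[0.07,0,0,-0.03,0],[0.06,0,0,-0.02,0],[0.06,0,0,0,0],[0.06,0,0,0,0]]'
```

```text
282 434 [29 37 62] [ 0.46322339 -0.35199765  0.02440954]
281 438 [16 25 69] [ 0.46121722 -0.36052066  0.02692912]
283 430 [31 44 33] [ 0.4653145  -0.34522486  0.02554911]
290 436 [72 69 68] [ 4.76728836e-01 -3.44730683e-01 -4.44136759e-05]
t: 46.08
eef_pos: [0.5065, -0.366, 0.3701]
tool_rot: [0.001, 0.087, 0.996, -0.0]
contact_force: [-0.3, 0.5, -1.1]
gripper_width: 0.702
grasp_force: 0.0
```

The second reject lies low inside the box (z≈0.025). Last one: the reject at (306,180).

```bash
python3 -m pendant '[[0.06,-0.0121,0.0366,0,0],[0.06,-0.0121,0.0366,0,0],[0.06,-0.0121,0.0366,0,0],[0.06,-0.0121,0.0366,0,0],[0.06,-0.0121,0.0366,0,0],[0.06,-0.0121,0.0366,0,0],[0.06,-0.0121,0.0366,0,0],[0.06,-0.0121,0.0366,0,0],[0.06,-0.0121,0.0366,0,0],[0.06,-0.0121,0.0366,0,0],[0.06,-0.0121,0.0366,0,0],[0.06,0,0,0,0]]'; python3 -m pendant '[[0.06,0,0,0.03,0],[0.06,0,0,0.04,0],[0.06,0,0,0.04,0],[0.06,0,0,0.04,0],[0.06,0,0,0.028,0],[0.06,0,0,0,0],[0.06,0,0,0,0],[0.06,0,0,0,0]]';python3 - <<'E'
from h import *
s=snap("side","top"); print(find("reject1","side",.004,n=6),find("reject1","top",.007,n=6))
go((.7070,.0075),.1715,80)
E
```

```text
t: 47.08
eef_pos: [0.7097, 0.0186, 0.3659]
tool_rot: [-0.001, 0.081, 0.997, 0.003]
contact_force: [0.1, 3.3, -1.1]
gripper_width: 0.704
grasp_force: 0.0
t: 47.75
eef_pos: [0.7081, 0.007, 0.1922]
tool_rot: [0.001, 0.088, 0.996, -0.0]
contact_force: [0.1, 0.0, 0.9]
gripper_width: 0.698
grasp_force: 0.0
[(array([300.6, 161.7]), 0.51, array([0.5471, 0.4384])), (array([385., 278.]), 0.46, array([0.7048, 0.0062]))] [(array([234.6, 175.1]), 0.38, array([0.7157, 0.1586]))]
shift mm [ 1.4 -0.1 21.9] turn -0.0 tool y at 80.0 q7 1.58 p [0.7083 0.0073 0.1934]
```

The calliper and marker lie close on either side along y, so I will turn the hand about 84° and grip along x instead.

```bash
python3 -m pendant '[[0.06,0.001,0,-0.03,0],[0.06,0,0,0,7]]'; python3 - <<'E'
from h import *
go((.7070,.0075),.1715,80)
im=cv2.imread("pics/top0.png"); cv2.imwrite("pics/c0.png",cv2.resize(im[140:220,255:355],None,fx=6,fy=6))
E
```

```text
t: 48.12
eef_pos: [0.7084, 0.0069, 0.2269]
tool_rot: [0.004, 0.148, 0.989, 0.001]
contact_force: [1.4, -0.0, 0.8]
gripper_width: 0.702
grasp_force: 0.0
shift mm [ 1.9 -0.  55.4] turn -7.0 tool y at 73.0 q7 1.47 p [0.7084 0.0069 0.2269]
```

View pics/c0.png

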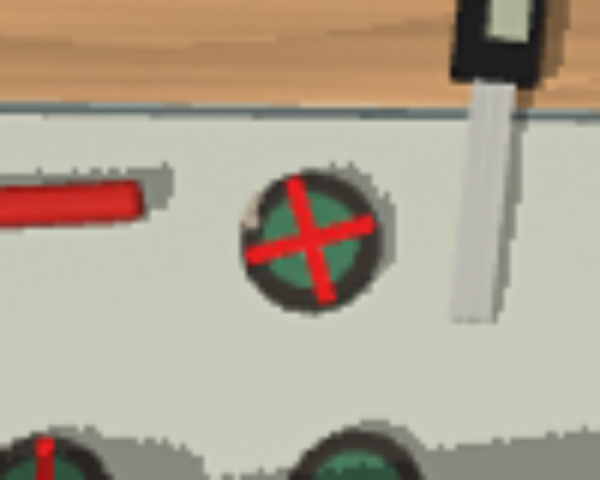

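The crop shows 26 mm from the disc (312,240) to the calliper beam at (455,250) and 35 mm to the marker. The fingers need about 20 mm, so no turn is needed and I will turn back.

```bash
python3 -m pendant '[[0.058,0,0,0,-7],[0.058,0,0,0.03,0],[0.058,0,0,0.012,0],[0.058,0,0,0,0],[0.058,0,0,0,0],[0.058,0,0,0,0]]'; python3 - <<'E'
from h import *
go((.7070,.0075),.1713,80)
E
```

```text
t: 48.62
eef_pos: [0.7069, 0.0074, 0.18]
tool_rot: [0.001, 0.088, 0.996, -0.0]
contact_force: [0.7, -0.2, 0.6]
gripper_width: 0.68
grasp_force: 0.0
shift mm [-0.1  0.1  8.7] turn -0.1 tool y at 79.9 q7 1.58 p [0.7069 0.0074 0.18  ]
```

```bash
python3 -m pendant '[[0.058,0,0,0.005,0],[0.058,0,0,0.0035,0],[0.057,0,0,0,0],[0.045,0,0,0,0],[0.045,0,0,0,0],[0.045,0,0,0,0],[0.045,0,0,0,0],[0.045,0,0,0,0]]'; python3 -m pendant '[[0.045,0,0,-0.01,0],[0.045,0,0,-0.03,0],[0.045,0,0,-0.04,0],[0.045,0,0,-0.04,0],[0.045,0,0,-0.04,0],[0.045,0,0,-0.035,0],[0.045,0,0,0,0],[0.045,0,0,0,0]]'; python3 -m pendant '[[0.045,0.0121,-0.0366,0,0],[0.045,0.0121,-0.0366,0,0],[0.045,0.0121,-0.0366,0,0],[0.045,0.0121,-0.0366,0,0],[0.045,0.0121,-0.0366,0,0],[0.045,0.0121,-0.0366,0,0],[0.045,0.0121,-0.0366,0,0],[0.045,0.0121,-0.0366,0,0],[0.045,0.0121,-0.0366,0,0],[0.045,0.0121,-0.0366,0,0],[0.045,0.0121,-0.0366,0,0],[0.045,0,0,0,0]]'; python3 -m pendant '[[0.045,0,0,0,0],[0.045,0,0,0,0]]'; python3 -c "
from h import *
go((.506,-.3658),.267,80)"
```

```text
t: 49.28
eef_pos: [0.7067, 0.0075, 0.171]
tool_rot: [0.0, 0.087, 0.996, 0.0]
contact_force: [-0.7, 0.8, 3.6]
gripper_width: 0.565
grasp_force: 32.6
t: 49.95
eef_pos: [0.707, 0.0073, 0.369]
tool_rot: [0.003, 0.087, 0.996, 0.001]
contact_force: [1.0, -0.3, -1.1]
gripper_width: 0.565
grasp_force: 31.2
t: 50.95
eef_pos: [0.4986, -0.3734, 0.365]
tool_rot: [-0.002, 0.093, 0.996, -0.002]
contact_force: [-1.8, -1.0, -0.1]
gripper_width: 0.566
grasp_force: 31.2
t: 51.12
eef_pos: [0.5052, -0.3651, 0.3644]
tool_rot: [-0.001, 0.088, 0.996, 0.001]
contact_force: [1.3, 0.8, 1.1]
gripper_width: 0.564
grasp_force: 31.2
shift mm [-1.1 -0.7 97.4] turn -0.0 tool y at 80.0 q7 2.16 p [ 0.5052 -0.3651  0.3644]
```

```bash
python3 -m pendant '[[0.045,-0.0008,0,0.03,0],[0.045,0,0,0.015,0],[0.045,0,0,0.015,0],[0.045,0,0,0.012,0],[0.045,0,0,0.012,0],[0.045,0,0,0.01,0],[0.045,0,0,0.003,0],[0.045,0,0,0,0],[0.045,0,0,0,0]]';  python3 -m pendant '[[0.055,0,0,0,0],[0.065,0,0,0,0],[0.072,0,0,0,0],[0.072,0,0,0,0],[0.072,0,0,0,0],[0.072,0,0,0,0],[0.072,0,0,0,0],[0.072,0,0,0,0],[0.072,0,0,0,0],[0.072,0,0,0,0]]'; python3 -m pendant '[[0.07,0,0,-0.02,0],[0.07,0,0,-0.03,0],[0.07,0,0,-0.03,0],[0.06,0,0,-0.02,0],[0.06,0,0.035,-0.01,0],[0.06,0,0.035,0,0],[0.06,0,0.035,0,0],[0.06,0,0.035,0,0],[0.06,0,0.035,0,0],[0.06,0,0.035,0,0],[0.06,0,0,0,0],[0.06,0,0,0,0]]'; python3 - <<'E'
from h import *
s=snap("top","side"); cv2.imwrite("pics/t13.png",np.hstack([s["top"][0][100:400,70:590],cv2.resize(s["side"][0][330:480,230:390],(275,258)) if 0 else s["side"][0][180:480,230:480]]))
print(find("reject1","side",.004,n=6),find("reject1","top",.007,n=6),find("flap_edge","side",.15,"pinpoint",n=1),find("flap_edge","top",.15,"pinpoint",n=1),find("cap_plate","top",.09,n=1))
E
```

```text
t: 51.87
eef_pos: [0.5059, -0.3656, 0.2683]
tool_rot: [-0.001, 0.087, 0.996, 0.0]
contact_force: [-2.1, 0.4, -0.8]
gripper_width: 0.568
grasp_force: 31.2
t: 52.7
eef_pos: [0.5062, -0.366, 0.2687]
tool_rot: [0.0, 0.087, 0.996, -0.0]
contact_force: [-0.7, 0.8, 2.2]
gripper_width: 0.841
grasp_force: 0.7
t: 53.7
eef_pos: [0.5434, -0.1564, 0.3784]
tool_rot: [0.0, 0.085, 0.996, 0.0]
contact_force: [-0.1, -0.3, -0.4]
gripper_width: 0.705
grasp_force: 0.0
[(array([380.6, 235.7]), 0.56, array([0.7167, 0.1386])), (array([227.4, 228.4]), 0.31, array([0.3562, 0.1924]))] [(array([505.1, 270.4]), 0.41, array([ 0.5222, -0.4116]))] [(array([286.1, 398.7]), 0.56, array([ 0.4745, -0.3558]))] [(array([503. , 290.4]), 0.97, array([ 0.4747, -0.3621]))] [(array([118.4, 249.6]), 0.61, array([0.5446, 0.3721]))]
```

View pics/t13.png

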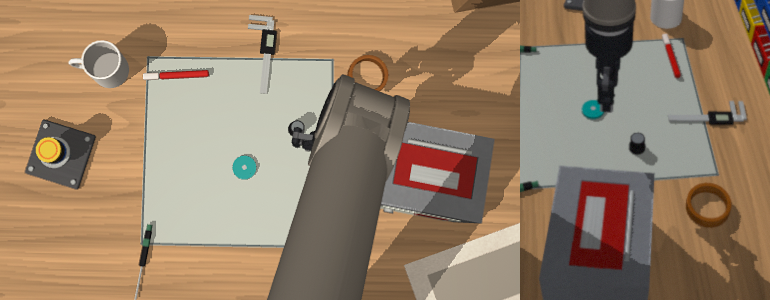

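All rejects are gone from the mat, the pack stands, and the flap looks shut at (435,170). Its free edge reads about 4 px off, so I will check the flap's level by depth.

```bash
python3 -m pendant '[[0.06,0,0.03,0,0],[0.06,0,0.03,0,0],[0.06,0,0.03,0,0],[0.06,0,0,0,0],[0.06,0,0,0,0]]'; python3 - <<'E'
from h import *
p,d=snap("top")["top"]; m=bot.camera_model("top"); x=np.array([np.cos(np.radians(-10.1)),np.sin(np.radians(-10.1))]); y=np.array([-x[1],x[0]])
for s in(-.06,-.03,-.02,-.01,0,.01,.02,.03,.06):
    r=[]
    for w in(-.06,-.04,.0,.04,.06):
        X=np.r_[np.array([.5122,-.3668])+s*x+w*y,.15]
        u,v=np.round(cv2.projectPoints(X[None],cv2.Rodrigues(m["R"])[0],m["t"],m["intrinsics"],m["dist_coeffs"])[0][0,0]).astype(int)
        n=cv2.undistortPoints(np.array([[[u,v]]],float),m["intrinsics"],m["dist_coeffs"])[0,0]; z=np.median(d[v-1:v+2,u-1:u+2]); r.append(round(float((m["R"].T@(np.array([n[0]*z,n[1]*z,z])-m["t"]))[2]),4))
    print(s,r)
cv2.imwrite("pics/f14.png",cv2.resize(p[210:330,430:570],None,fx=5,fy=5))
print(find("flap_edge","top",.15,"pinpoint",n=1))
E
```

```text
t: 54.47
eef_pos: [0.5587, -0.0689, 0.3784]
tool_rot: [-0.0, 0.086, 0.996, 0.0]
contact_force: [-1.0, -1.9, 0.1]
gripper_width: 0.705
grasp_force: 0.0
-0.06 [0.1514, 0.1518, 0.1499, 0.1501, 0.1509]
-0.03 [0.1493, 0.15, 0.1504, 0.15, 0.1504]
-0.02 [0.1495, 0.1496, 0.1495, 0.1512, 0.1487]
-0.01 [0.1502, 0.1498, 0.1503, 0.15, 0.1482]
0 [0.1495, 0.1519, 0.1519, 0.151, 0.1497]
0.01 [0.1487, 0.1494, 0.15, 0.1495, 0.1503]
0.02 [0.1514, 0.1493, 0.15, 0.1503, 0.1481]
0.03 [0.1489, 0.1497, 0.1492, 0.1491, 0.1486]
0.06 [0.1486, 0.1513, 0.1493, 0.1489, 0.1496]
[(array([503.7, 294. ]), 0.95, array([ 0.468 , -0.3633]))]
```

The flap is level and shut, the mat holds no more rejects or sound discs, and the pack is stacked and straight, so I am handing in.

```bash
python3 -c "
from station import bot
print(bot.hand_in())"
```

```text
the job is handed in; nothing more can be done
None
```

I handed in the job: the pack (blue base, three sound discs, yellow cap) stands flat and within about 2 mm of centre on the plate, all three rejects went into the scrap box with the flap shut, and the turquoise disc and other bench items were left alone; no verdict came back.

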